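# Draw the ice scoop out from under the bin's half-cover

### The arm

A 6-joint arm with a two-finger parallel gripper is mounted at the origin on the work surface. World frame = base frame: x ahead of the robot, y to its left, z up, the work surface at z = 0. Lengths are in m, angles in degrees, forces in N, time in s.
With the tool pointing down it reaches from about 0.375 to 0.9 m from the base axis. Payload 3.1 kg.
Tool frame: the origin (TCP) lies midway between the tips of the shut fingers; the grasp point (between the pads) lies 19 mm behind it; x points along the fingers, z is the direction in which the jaws open and shut, and the axes are right-handed (so a half turn about x gives the same grasp; the last joint's range is limited). The gripper opens to 87 mm and grips with 3 to 60 N. Pads are 19 mm wide; open, the fingers measure 117 mm over their backs; the gripper's body (75 mm by 190 mm) begins 51 mm behind the grasp point.
Start: joints at [67.007, 30.224, 82.088, -0, 67.689, -10.227], TCP at [0.138, 0.61, 0.223] pointing down, gripper open.
Joint ranges: [-176.69, 176.69], [-43.24, 126.21], [12.49, 139.97], [-82, 262], [0, 151.66], [-163.58, 163.58]. Speed limits (degrees/s): [159.86, 159.86, 180, 180, 180, 180].

### API

Orientations are given as a 3x3 rotation matrix whose columns are the frame's x, y, z axes.
In Python, from rig import * gives the robot as it stands.
- The arm moves only by the tool play_rows, never from a script. Its argument "rows" is a list that holds one entry, the list of rows, each a list of 7 numbers: the shift along the tool's x, y, z in m, then the turn, a rotation vector about the tool's x, y, z in degrees, then the finger opening in m, from 0 to 0.087. A call has 1 to 12 rows; each row is the pose to reach, as a shift and turn from the pose commanded when the call began, along the tool's axes at that moment; what a row does not reach only later rows make up. A row lasts 1/10 s, in which the tool goes at most 50 mm and 8.59 degrees, less where a joint would pass 70% of its speed; a pose out of reach is approached as far as the arm can. A call with a gripper value outside its range is refused whole. The fingers move at their own pace and stop on an object; the grip force is fixed at half the most. Time passes only in rows, so rows that repeat a pose let the fingers close. It gives the time, the measured TCP pose, the force and the opening at its end, in the units of the state.
- read_state(): the state, without advancing time (a new reading comes with each control period).
- capture(name): name is "scene" or "top" or "wrist"; returns a dict with "pixels" (420x560x3 uint8, red, green, blue), "intrinsics" (3x3 intrinsics, pixels), "rvec" (rotation vector, rad) and "tvec" (3), from world to camera coordinates, as OpenCV has them. Camera axes: x right, y down, z forward; pixel columns grow to the right and rows downward; lengths in m; the calibration is good to about 2 mm. A picture is of the moment at which its call begins. There is no depth.
- hand_in(): hands the job in, once; it reports no verdict.
Trained networks look in the newest picture that a camera, given by its name, has taken for a name from the list of things; names that differ only in an ending like _2 or _b are one class to them, and where a whole thing is asked for, a point or a joint stands for the part that bears it (a point fixed in the world has none). Each returns a list of dicts, best first, with "p" (0 to 1); they miss things now and then, are a little off and sometimes report something else, mostly with a low value. They report only what shows in the picture. A call takes as long as a camera call.
- trace(camera, target): "mask" (420x560 bool, what is visible of it) and "at" ([column, row] in pixels, amid what is visible of it).
The state is a dict: "time_s": time; "joint_positions": joint angles; "qvel": joint speeds; "tau": joint torques, N m; "position": TCP position; "tcp_rot": TCP orientation; "force": force on the tool from outside, world axes, zero at the start; "moment": the same for the moment, N m; "opening": opening from 0.0 (shut) to 1.0 (fully open).
Only numpy, scipy, OpenCV 4.12 (cv2) and the standard library are available. Lean on these libraries where they do the work, as an engineer would, in place of code of your own. Each camera call takes 0.05 s, during which the arm holds its last target.

### The job

The ice bin is about to be filled: first lay the wooden stirring spoon, which was left across its mouth, into both forks of the steel spoon rest and let go of it. Then take the blue scoop by its handle, tip it handle-up and draw it out at a slant through the open half of the bin, without forcing it against the bin or its cover, and finish holding the whole scoop in the gripper, still and well clear above the bin's top (a hand's breadth is plenty). Leave the carafe, tumblers, bottle and jar where they are.

Things in the scene. Friction and masses are not known exactly. Their poses are not given: they have to be found in the camera images.
- spoon_mid (a point): Wooden stirring spoon, 314 long, 70 g: a bar 14 wide, 10 thick, with a flat round bowl 54 across at its +x end. The point lies on the bar, half-way up, 165 from the handle end; the bowl begins 95 beyond it and the balance point is 26 towards the bowl. x runs along the spoon to the bowl, z up. It starts across the bin's two long rims, over the open half, underside 155 above the table.
- spoon: The same spoon: origin straight below that point, on its underside, same axes.
- rest_seat (a point): Fixed steel spoon rest: two upright forks 130 apart (at x = +65 and -65 of this frame), each 10 thick along x. The point is midway between them, level with the notch bottoms, 60 above the table. Notches: 26 wide at the bottom, 40 at the top, 18 deep, open upwards. The spoon must lie along x (either way round), its point over this one; seated, its mid-height is 5 above this point.
- rest: The same rest: origin at the centre of its base (170 x 60 x 10) on the table, same axes.
- bin_mouth (a point): Fixed white insulated ice bin, outside 266 (x) x 396 (y) x 155 high, walls 18 thick, inner floor 50 above the table. The point is the centre of the open half of its mouth, at rim height 155. The opening measures 230 along x and 172 along y (y from -86 to +86 of this frame); beyond y = -86 the bin is roofed by a fixed clear cover 6 thick lying on the rim (155 to 161 above the table) with a black edge; the hollow goes on 188 beneath it. At y = +86 is the inside of the end wall.
- bin: The same bin: origin at the centre of its underside, 94 towards -y from the mouth's centre, same axes.
- scoop_grip (a point): Blue ice scoop, 275 long, lying on the bin's floor, bowl mostly under the cover, handle under the opening. The point is the middle of its handle, the place to grip: a bar 26 wide (along y) and 20 thick, 130 long, rising 0.17 rad towards its free end. x points from handle to bowl (away from the free end), z up; the point is 52 above the scoop's underside and 62 short of the handle's end. 140 g, balance point about 90 in front of the grip point.
- scoop_tip (a point): Front lower lip of the scoop's bowl, in the middle: 215 along +x and 52 below scoop_grip; same axes. The bowl is 145 long, 78 wide, 50 high at its back and about 27 high at the lip, open in front and on top; the underside is flat.
- scoop: The same scoop: origin on its underside at the back of the bowl, 145 behind the tip; same axes.
- jug: clear glass carafe with handle, 158 across, 197 high, standing on the serving tray; a bystander, origin centre of its underside
- glass1: upturned empty water tumbler, clear glass, 98 high, 76 across at its mouth (down); a bystander on the tray, origin at its mouth centre on the underside
- glass2: upturned empty water tumbler, clear glass, 98 high, 76 across at its mouth (down); a bystander on the tray, origin at its mouth centre on the underside
- glass3: upturned empty water tumbler, clear glass, 98 high, 76 across at its mouth (down); a bystander on the tray, origin at its mouth centre on the underside
- cordial: amber bottle, 68 across, 215 high; a bystander on the counter, origin centre of its underside
- jar: white jar with steel lid, 84 across, 120 high; a bystander on the counter, origin centre of its underside

How it is judged:
By the outcome, as a careful person would: the job done as asked, in the order asked, and still so for the second after the job is handed in, while the arm keeps its last pose, push and grip.
It also fails if it takes over 58 s, if anything falls off the work surface, if the arm or the gripper's body presses on something with over 40 N, if the wrist force passes 120 N, or if a joint passes its speed limit or range.

## Working session

There is one attempt and no reset: what is moved stays moved. The work goes in short steps, Python scripts to look and compute and a tool call to move; the robot and the scene stay as the last step left them, time stands still between calls to the robot, and variables do not carry over. Pictures are saved under pics/ and viewed, and the job is handed in when it is done.

Besides the shell and the picture viewer there is one more tool, called after "Emit:" by a JSON object that holds its "method" and its "body". play_rows: Moves the arm, as the interface text tells. Its arguments: {"type":"object","properties":{"rows":{"type":"array"}},"required":["rows"]}

```bash
ls -la; mkdir -p pics
cat > h.py <<'E'
from rig import *
import numpy as np, cv2
def snap(n,f):
    c=capture(n); cv2.imwrite('pics/'+f,c['pixels'][:,:,::-1]); return c
def cam(c):
    R=cv2.Rodrigues(np.array(c['rvec'],float))[0]; t=np.array(c['tvec'],float).ravel(); return np.array(c['intrinsics']),R,t
def ray(c,uv):
    K,R,t=cam(c); d=R.T@np.linalg.solve(K,[uv[0],uv[1],1]); return -R.T@t,d
def atz(c,uv,z):
    o,d=ray(c,uv); return o+d*(z-o[2])/d[2]
def proj(c,P):
    K,R,t=cam(c); q=K@(R@np.array(P,float).T.reshape(3,-1)+t[:,None]); return (q[:2]/q[2]).T
E
python3 - <<'E'
from h import *
print(read_state())
import pickle
for n in ['scene','top','wrist']:
    c=snap(n,n+'0.png'); pickle.dump(c,open(n+'0.pkl','wb'))
    K,R,t=cam(c); print(n,K[0,0],-R.T@t,R[2])
    for tg in ['spoon','rest','bin','scoop','spoon_mid','rest_seat','bin_mouth','scoop_grip','scoop_tip','jug','glass1','cordial','jar']:
        r=trace(n,tg)
        print(tg,[(round(float(q['p']),2),np.round(q['at'],1).tolist(),int(q['mask'].sum())) for q in r[:3]])
E
```

```text
total 12
drwxr-xr-x  3 agent agent 4096 Dec  7 15:02 .
drwxr-xr-x 23 root  root  4096 Dec  7 15:02 ..
drwxr-xr-x  2 agent agent 4096 Dec  7 15:02 pics
{'time_s': 0.0, 'joint_positions': array([ 6.70059120e+01,  3.02788480e+01,  8.21563240e+01, -8.24170147e-04,
        6.76889646e+01, -1.02270929e+01]), 'qvel': array([-0.08717776, -0.04049844,  0.05305335, -0.01919315, -0.09112695,
       -0.07998819]), 'tau': array([ 1.12583530e-03, -4.40043283e+01, -1.76593316e+01,  6.34643831e-02,
        5.81308140e-02, -1.70055200e-04]), 'position': array([0.13779925, 0.60886934, 0.22157325]), 'tcp_rot': array([[-8.34098593e-04, -9.75277869e-01,  2.20980502e-01],
       [-1.99964353e-03,  2.20981763e-01,  9.75275890e-01],
       [-9.99997653e-01,  3.71594018e-04, -2.13452865e-03]]), 'force': array([-0.14940233,  1.06611178,  0.3918292 ]), 'moment': array([-0.0165856 ,  0.00694961, -0.03242522]), 'opening': 1.0048516615242158}
scene 460.0448674452924 [1.19131296 0.51888125 1.19690274] [-0.45320952 -0.37795173 -0.80731259]
spoon [(0.64, [265.5, 204.5], 626), (0.39, [163.1, 160.1], 580)]
rest [(0.94
[... 941 characters left out ...]
, 206.2], 489), (0.19, [403.5, 262.0], 1670)]
rest_seat [(0.68, [182.3, 238.3], 780)]
bin_mouth [(0.63, [312.2, 222.1], 8481)]
scoop_grip [(0.93, [294.9, 210.0], 435)]
scoop_tip [(0.94, [295.3, 213.9], 448)]
jug [(0.94, [403.2, 262.6], 1593), (0.25, [311.7, 222.0], 8239)]
glass1 [(0.88, [392.2, 224.6], 353), (0.63, [416.5, 222.7], 423), (0.57, [390.8, 200.8], 396)]
cordial [(0.98, [220.3, 166.9], 442), (0.73, [314.0, 222.1], 8140)]
jar [(0.52, [277.3, 207.1], 538)]
wrist 364.0627701461377 [0.06743943 0.62659738 0.38382667] [ 0.25814355 -0.05839179 -0.96434035]
spoon []
rest []
bin []
scoop []
spoon_mid []
rest_seat []
bin_mouth []
scoop_grip []
scoop_tip []
jug []
glass1 []
cordial []
jar []
```

View pics/scene0.png

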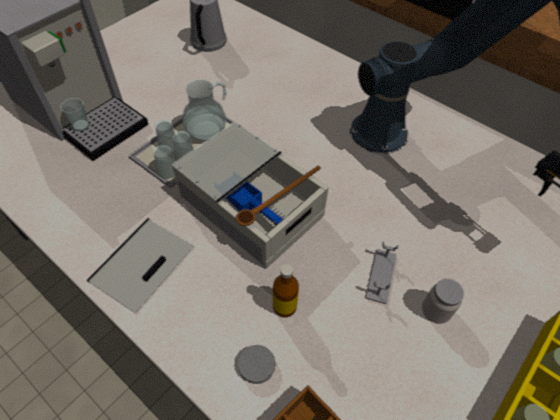

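View pics/top0.png

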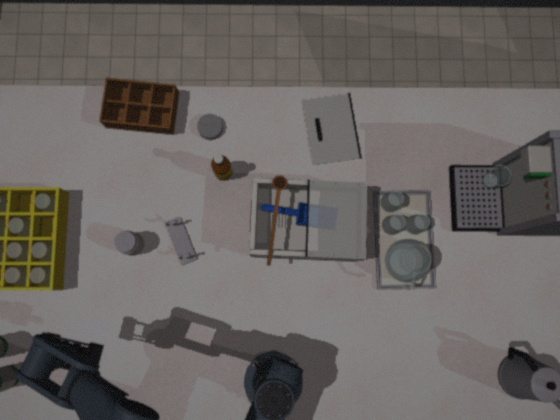

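View pics/wrist0.png

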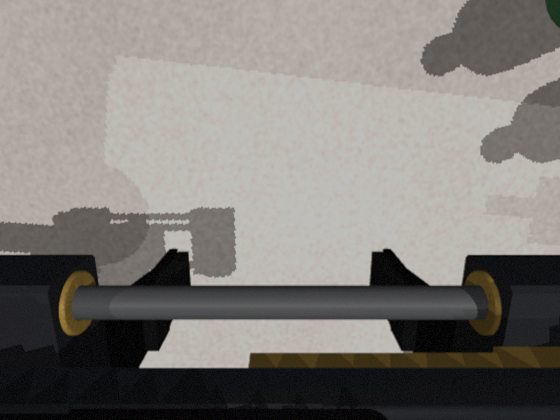

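Run:
```python
from h import *
import pickle
c=pickle.load(open('top0.pkl','rb')); p=c['pixels'][150:290,150:390,::-1]
cv2.imwrite('pics/tz.png',cv2.resize(p,None,fx=3.3,fy=3.3,interpolation=cv2.INTER_CUBIC))
c=pickle.load(open('scene0.pkl','rb')); p=c['pixels'][110:330,160:420,::-1]
cv2.imwrite('pics/sz.png',cv2.resize(p,None,fx=2.7,fy=2.7,interpolation=cv2.INTER_CUBIC))
def pca(m):
    ys,xs=np.nonzero(m); P=np.c_[xs,ys].astype(float); mu=P.mean(0); w,v=np.linalg.eigh(np.cov((P-mu).T)); s=(P-mu)@v[:,1]; return mu,v[:,1],np.percentile(s,[0.5,99.5])
for n,zs in [('top',0),('scene',0)]:
    c=snap(n,n+'1.png')
    for t,z in [('spoon',.165),('rest',.06),('rest',.0),('scoop_grip',.1),('cordial',.1),('jar',.06)]:
        r=trace(n,t)
        for q in r[:2]:
            if q['p']<.4: continue
            mu,d,e=pca(q['mask']); print(n,t,round(q['p'],2),mu.round(1),(mu+d*e[0]).round(1),(mu+d*e[1]).round(1),'world',atz(c,mu,z).round(3),atz(c,mu+d*e[0],z).round(3),atz(c,mu+d*e[1],z).round(3))
```

```text
top spoon 0.93 [275.4 210.7] [280.3 174.2] [268.2 264. ] world [ 0.587 -0.007  0.165] [ 0.714 -0.024  0.165] [0.405 0.017 0.165]
top rest 0.91 [180.9 240.7] [172.5 219.3] [189.4 262.2] world [0.493 0.329 0.06 ] [0.57  0.361 0.06 ] [0.417 0.297 0.06 ]
top rest 0.91 [180.9 240.7] [172.5 219.3] [189.4 262.2] world [0.499 0.339 0.   ] [0.578 0.372 0.   ] [ 0.42   0.306 -0.   ]
top scoop_grip 0.62 [292.8 212.3] [306.1 215.1] [263.4 206. ] world [ 0.591 -0.069  0.1  ] [ 0.581 -0.116  0.1  ] [0.613 0.035 0.1  ]
top cordial 0.68 [221.2 167.6] [216.5 155.4] [225.7 179.3] world [0.752 0.186 0.1  ] [0.796 0.204 0.1  ] [0.709 0.169 0.1  ]
top jar 0.75 [128.8 243. ] [142.2 247.9] [115.5 238.2] world [0.485 0.514 0.06 ] [0.468 0.466 0.06 ] [0.502 0.562 0.06 ]
scene spoon 0.93 [268.6 201.1] [318.2 166.9] [237.8 222.3] world [ 0.606 -0.008  0.165] [0.412 0.019 0.165] [ 0.716 -0.023  0.165]
scene rest 0.97 [380.8 275. ] [387.  245.5] [375.2 301.3] world [0.534 0.345 0.06 ] [0.441 0.305 0.06 ] [0.611 0.378 0.06 ]
scene rest 0.97 [380.8 275. ] [387.  245.5] [375.2 301.3] world [0.499 0.336 0.   ] [ 0.401  0.294 -0.   ] [0.58 0.37 0.  ]
scene scoop_grip 0.78 [250.6 201.1] [279.7 220. ] [232.4 189.3] world [ 0.605 -0.081  0.1  ] [0.6   0.029 0.1  ] [ 0.608 -0.154  0.1  ]
scene cordial 0.68 [284.8 292.3] [286.3 264.8] [283.5 316.4] world [0.766 0.19  0.1  ] [0.701 0.14  0.1  ] [0.819 0.231 0.1  ]
scene cordial 0.64 [180.9 144.2] [183.4 131.1] [177.8 160.3] world [ 0.584 -0.413  0.1  ] [ 0.537 -0.453  0.1  ] [ 0.638 -0.368  0.1  ]
scene jar 0.69 [251.7 201.4] [281.3 220.4] [231.8 188.7] world [ 0.582 -0.1    0.06 ] [0.576 0.016 0.06 ] [ 0.587 -0.181  0.06 ]
scene jar 0.59 [442.3 300.8] [455.7 282.1] [429.2 319.1] world [0.491 0.513 0.06 ] [0.416 0.514 0.06 ] [0.56  0.513 0.06 ]
```

View pics/tz.png

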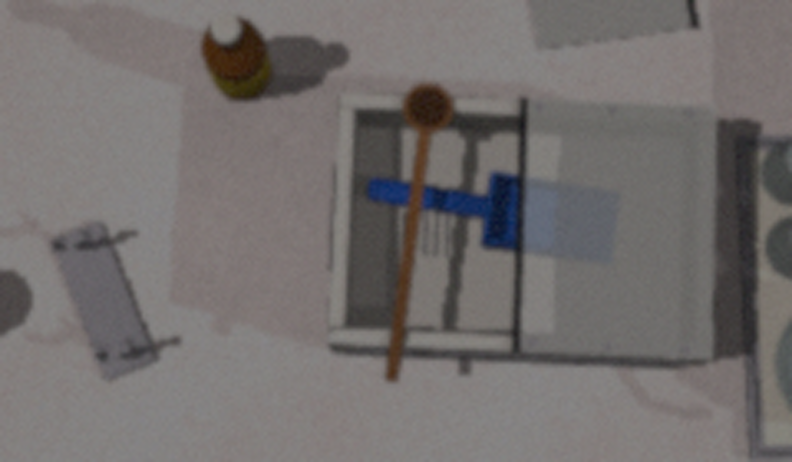

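View pics/sz.png

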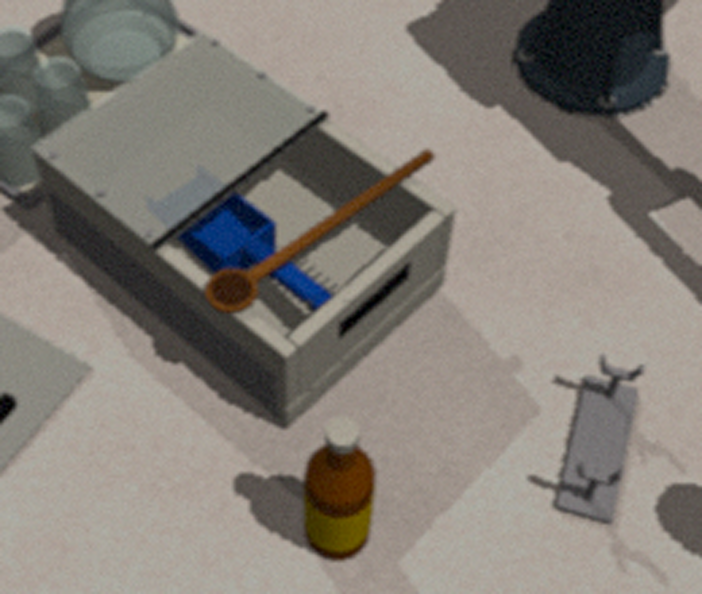

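```bash
cat > fit.py <<'E'
from h import *
import pickle
from scipy.optimize import least_squares
T=pickle.load(open('top0.pkl','rb'));S=pickle.load(open('scene0.pkl','rb'))
def fr(p): 
    c,s=np.cos(p[2]),np.sin(p[2]); return np.array([[c,-s,0],[s,c,0],[0,0,1]]),np.array([p[0],p[1],0])
def tz(u,v): return T,(u/3.3+150,v/3.3+150)
def sz(u,v): return S,(u/2.7+160,v/2.7+110)
def fit(pts,p0):
    def res(p):
        R,t=fr(p); return np.concatenate([proj(c,R@np.array(P)+t)[0]-uv for (c,uv),P in pts])
    r=least_squares(res,p0); print(r.x.round(4),np.degrees(r.x[2]).round(2),'rms',np.sqrt(np.mean(r.fun**2)).round(2)); print(r.fun.reshape(-1,2).round(1).tolist()); return r.x
E
python3 - <<'E'
from fit import *
a,b=.133,.198
print('bin')
fit([(tz(343,95),(a,b,.155)),(tz(331,347),(-a,b,.155)),(tz(718,105),(a,-b,.161)),(tz(713,357),(-a,-b,.161)),(tz(524,98),(a,.008,.161)),(tz(517,350),(-a,.008,.161)),
 (sz(290,347),(a,b,.155)),(sz(455,212),(-a,b,.155)),(sz(35,150),(a,-b,.161)),(sz(212,38),(-a,-b,.161)),(sz(325,115),(-a,.008,.161)),(sz(155,243),(a,.008,.161)),(sz(288,425),(a,b,0))],[.58,-.08,0])
print('rest')
fit([(tz(53,243),(.085,.03,.01)),(tz(101,221),(.085,-.03,.01)),(tz(160,359),(-.085,-.03,.01)),(tz(110,380),(-.085,.03,.01)),
(sz(583,375),(-.085,-.03,.01)),(sz(637,387),(-.085,.03,.01)),(sz(608,522),(.085,.03,.01)),(sz(556,508),(.085,-.03,.01))],[.5,.34,.4])
E
```

```text
bin
[ 0.564  -0.1212 -0.0392] -2.25 rms 1.77
[[-1.2, -1.4], [-1.2, -0.9], [-0.5, 0.0], [-0.0, 0.7], [-1.1, -0.4], [-1.4, 0.3], [-1.1, 2.4], [0.9, -3.4], [-1.6, -2.4], [-3.1, -5.1], [1.5, -1.7], [0.5, 0.6], [0.2, 1.7]]
rest
[0.5013 0.3357 0.4131] 23.67 rms 1.07
[[-1.1, -1.7], [-0.4, -1.5], [-0.7, -1.0], [-0.9, -0.7], [-0.0, -1.6], [-0.3, -0.9], [1.4, -1.0], [-0.5, -1.7]]
```

```bash
sed -i 's#(u/3.3+150,v/3.3+150)#(u/3.3+149.65,v/3.3+149.65)#; s#(u/2.7+160,v/2.7+110)#(u/2.7+159.7,v/2.7+109.7)#' fit.py
cat > ov.py <<'E'
from fit import *
def boxl(x,y,z):  # segs
    c=[(i,j,k) for i in x for j in y for k in z]
    return [(p,q) for n,p in enumerate(c) for q in c[n+1:] if sum(u!=v for u,v in zip(p,q))==1]
def draw(img,c,off,s,segs,p,col,z0=0,Rx=None):
    R,t=fr(p)
    for a,b in segs:
        uv=proj(c,np.array([R@np.array(a)+t,R@np.array(b)+t])+[0,0,z0])
        q=((uv-off+.5)*s-.5)
        cv2.line(img,*[tuple(int(round(v*8)) for v in w) for w in q],col,1,cv2.LINE_AA,3)
E
python3 - <<'E'
from ov import *
a,b=.133,.198
B=fit([(tz(343,95),(a,b,.155)),(tz(331,347),(-a,b,.155)),(tz(718,105),(a,-b,.161)),(tz(713,357),(-a,-b,.161)),(tz(524,98),(a,.008,.161)),(tz(517,350),(-a,.008,.161)),
 (sz(290,347),(a,b,.155)),(sz(455,212),(-a,b,.155)),(sz(35,150),(a,-b,.161)),(sz(325,115),(-a,.008,.161)),(sz(155,243),(a,.008,.161)),(sz(288,425),(a,b,0))],[.58,-.08,0])
R=fit([(tz(53,243),(.085,.03,.01)),(tz(101,221),(.085,-.03,.01)),(tz(160,359),(-.085,-.03,.01)),(tz(110,380),(-.085,.03,.01)),
(sz(583,375),(-.085,-.03,.01)),(sz(637,387),(-.085,.03,.01)),(sz(608,522),(.085,.03,.01)),(sz(556,508),(.085,-.03,.01))],[.5,.34,.4])
for n,c,x0,y0,w,h,s in [('t',T,150,150,240,140,3.3),('s',S,160,110,260,220,2.7)]:
    im=cv2.resize(c['pixels'][y0:y0+h,x0:x0+w,::-1],None,fx=s,fy=s,interpolation=cv2.INTER_CUBIC)
    o=np.array([x0,y0])
    draw(im,c,o,s,boxl((-a,a),(-b,b),(0,.155))+boxl((-.115,.115),(.008,.18),(.05,.155)),B,(0,255,0))
    draw(im,c,o,s,boxl((-.085,.085),(-.03,.03),(0,.01))+boxl((-.065,-.065),(-.013,.013),(.01,.06))+boxl((.065,.065),(-.013,.013),(.01,.06)),R,(0,255,0))
    sp=[.5695,-.005,-.132]
    draw(im,c,o,s,boxl((-.165,.095),(-.007,.007),(.155,.165))+boxl((.095,.149),(-.027,.027),(.16,.16)),sp,(255,255,0))
    cv2.imwrite(f'pics/ov_{n}.png',im)
E
```

```text
[ 0.5645 -0.1227 -0.0348] -1.99 rms 1.28
[[-0.6, -1.0], [-0.3, -0.4], [0.2, -0.0], [1.0, 0.6], [-0.5, -0.2], [-0.5, 0.6], [-0.9, 2.4], [0.7, -3.6], [-1.8, -2.0], [1.1, -1.6], [0.5, 0.9], [0.3, 1.8]]
[0.5018 0.3354 0.413 ] 23.66 rms 0.85
[[-0.6, -1.5], [-0.0, -1.3], [-0.3, -0.7], [-0.5, -0.5], [0.1, -1.2], [-0.1, -0.5], [1.5, -0.6], [-0.4, -1.3]]
```

View pics/ov_t.png

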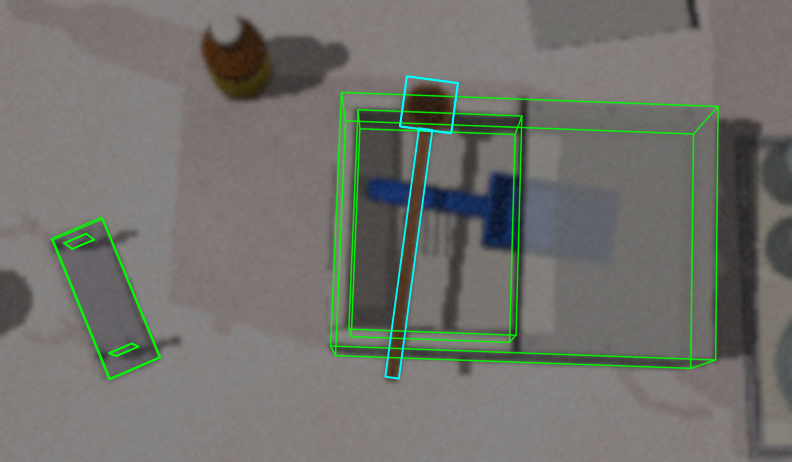

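View pics/ov_s.png

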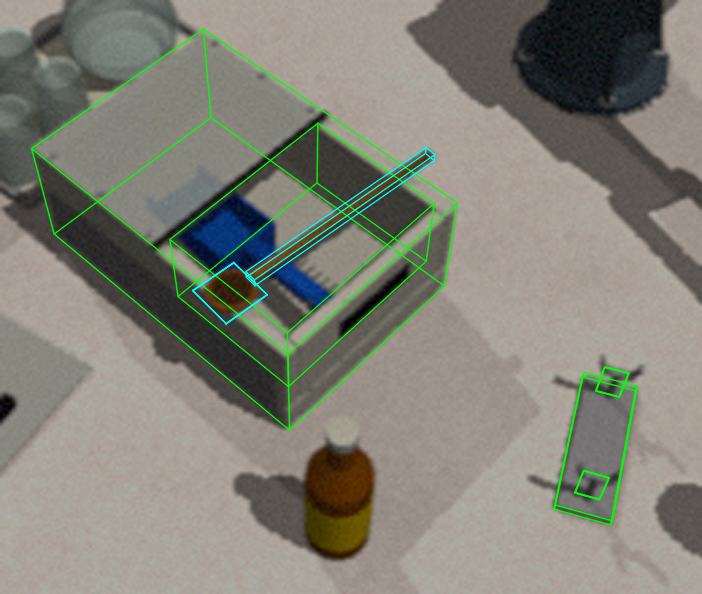

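```bash
cat > plan.py <<'E'
from h import *
import json,sys
from scipy.spatial.transform import Rotation as Ro
F='cmd.json'
def load():
    try: d=json.load(open(F)); return np.array(d['p']),np.array(d['R'])
    except Exception:
        a=np.radians(77.23); return np.array([.138,.61,.223]),np.array([[0,-np.sin(a),np.cos(a)],[0,np.cos(a),np.sin(a)],[-1,0,0]])
def down(a):  # jaw axis at world angle a deg, tool down
    a=np.radians(a); return np.array([[0,-np.sin(a),np.cos(a)],[0,np.cos(a),np.sin(a)],[-1,0,0]])
def plan(tg,save=True):
    """tg: list of (p,R,opening,nrows)"""
    p0,R0=load(); rows=[]
    for p,R,o,n in tg:
        s=np.round(R0.T@(np.array(p)-p0),4); w=np.round(Ro.from_matrix(R0.T@R).as_rotvec(degrees=True),2)
        rows+= [(s.tolist()+w.tolist()+[o],n)]
    for r in rows: print(r[1],'x',r[0])
    if save:
        pe=p0+R0@np.array(rows[-1][0][:3]); Re=R0@Ro.from_rotvec(rows[-1][0][3:6],degrees=True).as_matrix()
        json.dump(dict(p=pe.tolist(),R=Re.tolist()),open(F,'w'))
def meas():
    s=read_state(); p,R=load()
    print('t',round(s['time_s'],2),'pos',s['position'].round(4),'cmd',p.round(4),'dang',Ro.from_matrix(R.T@s['tcp_rot']).as_rotvec(degrees=True).round(2),'f',s['force'].round(1),'open',round(s['opening'],3),'q',s['joint_positions'].round(1))
E
python3 - <<'E'
from plan import *
plan([([.2,.52,.32],down(79),.05,3),([.55,-.0,.33],down(82.5),.05,14)])
E
```

```text
3 x [-0.097, -0.0804, -0.0741, -1.77, 0.0, 0.0, 0.05]
14 x [-0.107, -0.5366, -0.5038, -5.27, 0.0, 0.0, 0.05]
```

Emit:
{"method": "play_rows", "body": {"rows": [[[-0.097, -0.0804, -0.0741, -1.77, 0, 0, 0.05], [-0.097, -0.0804, -0.0741, -1.77, 0, 0, 0.05], [-0.097, -0.0804, -0.0741, -1.77, 0, 0, 0.05], [-0.107, -0.5366, -0.5038, -5.27, 0, 0, 0.05], [-0.107, -0.5366, -0.5038, -5.27, 0, 0, 0.05], [-0.107, -0.5366, -0.5038, -5.27, 0, 0, 0.05], [-0.107, -0.5366, -0.5038, -5.27, 0, 0, 0.05], [-0.107, -0.5366, -0.5038, -5.27, 0, 0, 0.05], [-0.107, -0.5366, -0.5038, -5.27, 0, 0, 0.05], [-0.107, -0.5366, -0.5038, -5.27, 0, 0, 0.05], [-0.107, -0.5366, -0.5038, -5.27, 0, 0, 0.05], [-0.107, -0.5366, -0.5038, -5.27, 0, 0, 0.05]]]}}

```text
time_s: 4.0
position: [0.4522, 0.1444, 0.3271]
tcp_rot: [[0.001, -0.991, 0.131], [0.0, 0.131, 0.991], [-1.0, -0.001, 0.0]]
force: [0.3, 0.6, -0.6]
opening: 0.572
```

Run:
```python
from plan import *
json.dump(dict(p=[.4522,.1444,.3283],R=down(82.5).tolist()),open(F,'w'))
plan([([.55,.0,.33],down(82.5),.05,5)])
```

```text
5 x [-0.0017, -0.1158, -0.1304, 0.0, 0.0, 0.0, 0.05]
```

Emit:
{"method": "play_rows", "body": {"rows": [[[-0.0017, -0.1158, -0.1304, 0, 0, 0, 0.05], [-0.0017, -0.1158, -0.1304, 0, 0, 0, 0.05], [-0.0017, -0.1158, -0.1304, 0, 0, 0, 0.05], [-0.0017, -0.1158, -0.1304, 0, 0, 0, 0.05], [-0.0017, -0.1158, -0.1304, 0, 0, 0, 0.05], [-0.0017, -0.1158, -0.1304, 0, 0, 0, 0.05]]]}}

```text
time_s: 4.6
position: [0.5488, 0.0017, 0.3281]
tcp_rot: [[-0.001, -0.991, 0.132], [0.001, 0.132, 0.991], [-1.0, 0.001, 0.001]]
force: [0.0, 0.5, -0.4]
opening: 0.573
```

Run:
```python
from plan import *
import pickle
meas()
c=snap('wrist','w1.png'); pickle.dump(c,open('w1.pkl','wb'))
for t in ['spoon','scoop_grip']:
    for q in trace('wrist',t)[:2]: print(t,round(q['p'],2),q['at'],q['mask'].sum())
```

```text
t 4.6 pos [0.5488 0.0017 0.3281] cmd [0.55 0.   0.33] dang [ 0.07 -0.04  0.08] f [ 0.   0.5 -0.4] open 0.573 q [-11.5  18.   85.    0.   77.  -93.9]
spoon 0.73 [206.8, 232.8] 5742
spoon 0.66 [278.9, 188.6] 5787
scoop_grip 0.7 [206.3, 231.0] 5816
```

View pics/w1.png

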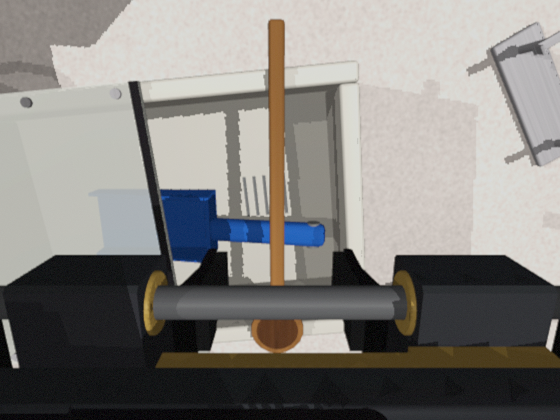

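```bash
python3 - <<'E'
from h import *
import pickle
W=pickle.load(open('w1.pkl','rb'))
for n,uv,z in [('spoon end',(276,19),.162),('sp L',(269.5,150),.165),('sp R',(284.5,150),.165),('sp L2',(270,250),.165),('sp R2',(284.5,250),.165),('handle mid of bar at its end',(323.5,234),.12),
 ('h top edge',(250,220),.11),('h bot edge',(250,243),.11),('bowl back top L',(216,191),.1),('bowl back top R',(212,262),.1),
 ('rim inner corner',(341,84),.155),('rim outer corner',(357,62),.155),('cover edge/inner rim',(148,103),.158),('cover edge top',(136,83),.161),('end rim inner',(343,240),.155),('end rim outer',(360,240),.155)]:
    print(n,uv,atz(W,uv,z).round(4))
E
python3 - <<'E'
import cv2
im=cv2.imread('pics/w1.png')[60:290,60:380]
cv2.imwrite('pics/w1z.png',cv2.resize(im,None,fx=2.5,fy=2.5,interpolation=cv2.INTER_CUBIC))
E
```

```text
spoon end (276, 19) [0.4024 0.0192 0.162 ]
sp L (269.5, 150) [ 5.059e-01 -5.000e-04  1.650e-01]
sp R (284.5, 150) [0.5076 0.0126 0.165 ]
sp L2 (270, 250) [ 0.5989 -0.013   0.165 ]
sp R2 (284.5, 250) [0.6007 0.0007 0.165 ]
handle mid of bar at its end (323.5, 234) [0.6053 0.0427 0.12  ]
h top edge (250, 220) [ 0.5824 -0.034   0.11  ]
h bot edge (250, 243) [ 0.6085 -0.038   0.11  ]
bowl back top L (216, 191) [ 0.5478 -0.0669  0.1   ]
bowl back top R (212, 262) [ 0.6291 -0.0862  0.1   ]
rim inner corner (341, 84) [0.4587 0.0684 0.155 ]
rim outer corner (357, 62) [0.4428 0.0835 0.155 ]
cover edge/inner rim (148, 103) [ 0.4525 -0.1001  0.158 ]
cover edge top (136, 83) [ 0.4355 -0.1055  0.161 ]
end rim inner (343, 240) [0.6017 0.058  0.155 ]
end rim outer (360, 240) [0.6039 0.0743 0.155 ]
```

View pics/w1z.png

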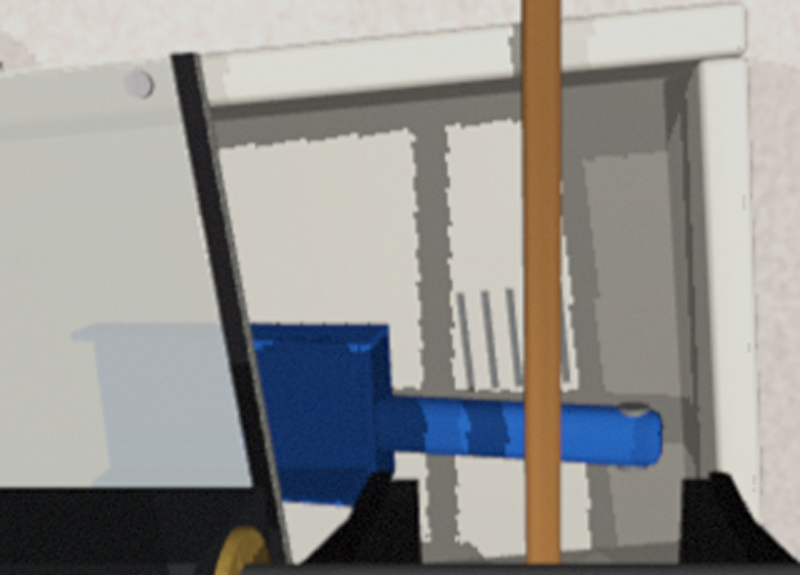

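Run:
```python
from plan import *
P=[.584,-.007]
plan([(P+[.25],down(82.5),.05,3),(P+[.17],down(82.5),.05,3),(P+[.146],down(82.5),.05,3)])
```

```text
3 x [0.08, -0.0346, -0.0025, 0.0, 0.0, 0.0, 0.05]
3 x [0.16, -0.0346, -0.0025, 0.0, 0.0, 0.0, 0.05]
3 x [0.184, -0.0346, -0.0025, 0.0, 0.0, 0.0, 0.05]
```

Emit:
{"method": "play_rows", "body": {"rows": [[[0.04, -0.0346, -0.0025, 0, 0, 0, 0.05], [0.08, -0.0346, -0.0025, 0, 0, 0, 0.05], [0.12, -0.0346, -0.0025, 0, 0, 0, 0.05], [0.15, -0.0346, -0.0025, 0, 0, 0, 0.05], [0.17, -0.0346, -0.0025, 0, 0, 0, 0.05], [0.184, -0.0346, -0.0025, 0, 0, 0, 0.05], [0.184, -0.0346, -0.0025, 0, 0, 0, 0.05]]]}}

```text
time_s: 5.45
position: [0.581, -0.0034, 0.1427]
tcp_rot: [[-0.005, -0.992, 0.129], [0.001, 0.129, 0.992], [-1.0, 0.005, 0.0]]
force: [-0.6, 0.2, 0.1]
opening: 0.571
```

Run:
```python
from plan import *
meas(); snap('wrist','w2.png')
```

```text
t 5.45 pos [ 0.581  -0.0034  0.1427] cmd [ 0.584 -0.007  0.146] dang [-0.11 -0.03  0.29] f [-0.6  0.2  0.1] open 0.571 q [-11.4  32.8  92.6   0.   54.8 -94. ]
```

View pics/w2.png

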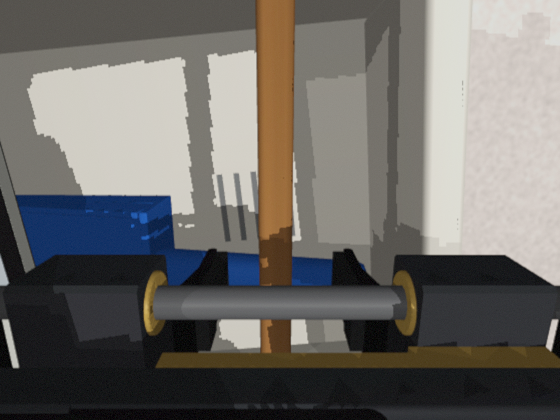

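Emit:
{"method": "play_rows", "body": {"rows": [[[0, 0, 0, 0, 0, 0, 0], [0, 0, 0, 0, 0, 0, 0], [0, 0, 0, 0, 0, 0, 0], [0, 0, 0, 0, 0, 0, 0], [0, 0, 0, 0, 0, 0, 0], [-0.01, 0, 0, 0, 0, 0, 0], [-0.02, 0, 0, 0, 0, 0, 0], [-0.03, 0, 0, 0, 0, 0, 0]]]}}

```text
time_s: 6.3
position: [0.5834, -0.0052, 0.1755]
tcp_rot: [[0.001, -0.991, 0.131], [-0.0, 0.131, 0.991], [-1.0, -0.001, -0.0]]
force: [-0.3, 0.6, 0.3]
opening: 0.156
```

Run:
```python
from plan import *
p,R=load(); p=p+R@[-.03,0,0]; json.dump(dict(p=p.tolist(),R=R.tolist()),open(F,'w'))
meas(); snap('wrist','w3.png')
```

```text
t 6.3 pos [ 0.5834 -0.0052  0.1755] cmd [ 0.584 -0.007  0.176] dang [ 0.    0.   -0.04] f [-0.3  0.6  0.3] open 0.156 q [-11.5  30.3  90.9   0.   58.7 -94. ]
```

View pics/w3.png

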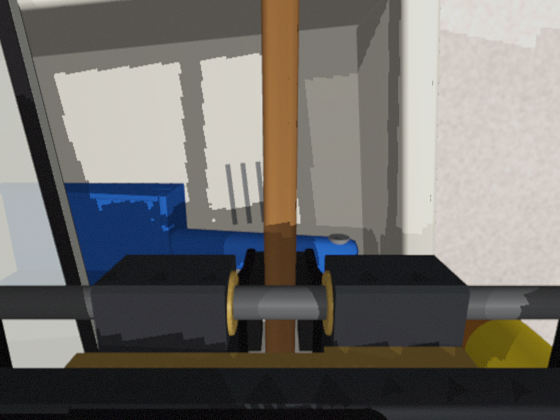

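Run:
```python
from plan import *
plan([([.58,.0,.25],down(83),0,2),([.517,.342,.25],down(113.7),0,10)])
```

```text
2 x [-0.074, 0.0048, 0.0064, -0.5, 0.0, 0.0, 0]
10 x [-0.074, 0.1119, 0.3373, -31.2, 0.0, 0.0, 0]
```

Emit:
{"method": "play_rows", "body": {"rows": [[[-0.037, 0.002, 0.003, -0.2, 0, 0, 0], [-0.074, 0.0048, 0.0064, -0.5, 0, 0, 0], [-0.074, 0.0155, 0.0395, -3.6, 0, 0, 0], [-0.074, 0.0262, 0.0726, -6.6, 0, 0, 0], [-0.074, 0.0369, 0.1057, -9.7, 0, 0, 0], [-0.074, 0.0477, 0.1388, -12.8, 0, 0, 0], [-0.074, 0.0584, 0.1718, -15.8, 0, 0, 0], [-0.074, 0.0691, 0.2049, -18.9, 0, 0, 0], [-0.074, 0.0798, 0.238, -22, 0, 0, 0], [-0.074, 0.0905, 0.2711, -25, 0, 0, 0], [-0.074, 0.1012, 0.3042, -28.1, 0, 0, 0], [-0.074, 0.1119, 0.3373, -31.2, 0, 0, 0]]]}}

```text
time_s: 7.55
position: [0.5158, 0.3453, 0.249]
tcp_rot: [[0.001, -0.915, -0.404], [0.0, -0.404, 0.915], [-1.0, -0.001, -0.0]]
force: [0.3, 0.4, -0.7]
opening: 0.149
```

Emit:
{"method": "play_rows", "body": {"rows": [[[0, 0, 0, 0, 0, 0, 0], [0, 0, 0, 0, 0, 0, 0], [0, 0, 0, 0, 0, 0, 0]]]}}

```text
time_s: 7.85
position: [0.5163, 0.343, 0.2486]
tcp_rot: [[0.0, -0.916, -0.401], [-0.001, -0.401, 0.916], [-1.0, 0.0, -0.001]]
force: [-0.8, -0.0, -0.6]
opening: 0.162
```

Run:
```python
from plan import *
import pickle
meas()
for n in ['wrist','scene','top']:
    c=snap(n,n[0]+'4.png'); pickle.dump(c,open(n[0]+'4.pkl','wb'))
for n,f,x,y,w,h,s in [('scene','s4',300,180,140,140,5),('top','t4',120,180,120,110,5)]:
    im=cv2.imread(f'pics/{f}.png')[y:y+h,x:x+w]; cv2.imwrite(f'pics/{f}z.png',cv2.resize(im,None,fx=s,fy=s,interpolation=cv2.INTER_CUBIC)[:600])
```

```text
t 7.85 pos [0.5163 0.343  0.2486] cmd [0.5171 0.342  0.25  ] dang [0.04 0.03 0.01] f [-0.8 -0.  -0.6] open 0.162 q [ 23.3  28.3  81.2  -0.   70.6 -90.3]
```

View pics/w4.png

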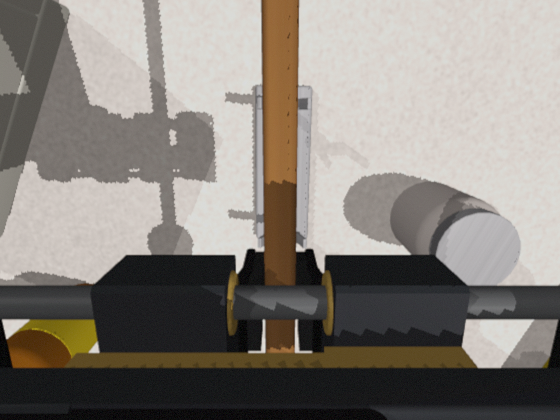

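View pics/s4z.png

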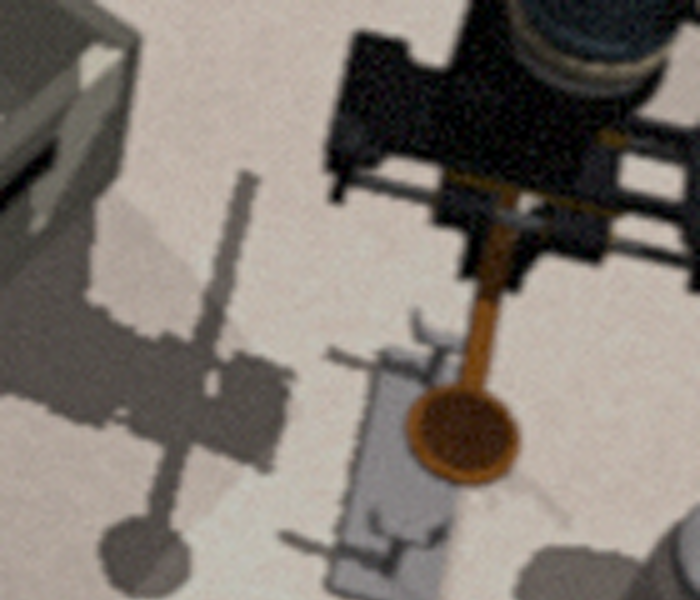

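Run:
```python
import cv2
im=cv2.imread('pics/w4.png')[70:255,220:345]
cv2.imwrite('pics/w4z.png',cv2.resize(im,None,fx=3.2,fy=3.2,interpolation=cv2.INTER_CUBIC))
```

```text
(no output)
```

View pics/w4z.png

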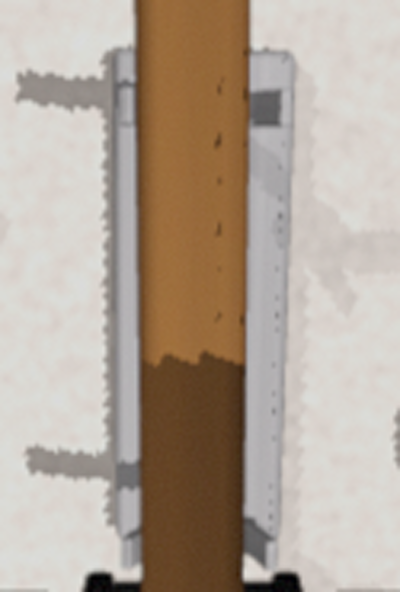

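View pics/t4z.png

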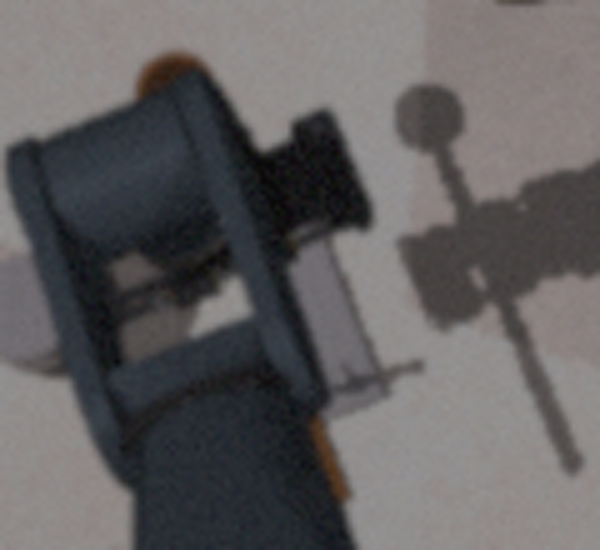

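Run:
```python
from h import *
import pickle
W=pickle.load(open('w4.pkl','rb'))
g=lambda u,v:((u+.5)/3.2-.5+220,(v+.5)/3.2-.5+70)
a=np.radians(23.7); ux=np.array([np.cos(a),np.sin(a)]); uy=np.array([-ux[1],ux[0]]); o=np.array([.502,.3355])
for n,u,v,z in [('L1',117,60,.01),('R1',292,60,.01),('L2',118,500,.01),('R2',279,500,.01),('end',117,49,.01),('endR',292,49,.01),('spL1',137,50,.248+.019+.005),('spR1',249,50,.272),('spL2',142,500,.272),('spR2',244,500,.272)]:
    P=atz(W,g(u,v),z); d=P[:2]-o; print(n,P.round(4),'rest frame',(d@ux).round(4),(d@uy).round(4))
p=np.array([.5163,.343])-o; print('tcp in rest',p@ux,p@uy)
R=cam(W)[1]; print(-R.T@cam(W)[2], R[2])
```

```text
L1 [0.4362 0.2821 0.01  ] rest frame -0.0817 -0.0224
R1 [0.4133 0.3342 0.01  ] rest frame -0.0817 0.0345
L2 [0.5741 0.3403 0.01  ] rest frame 0.068 -0.0245
R2 [0.5508 0.3933 0.01  ] rest frame 0.0679 0.0333
end [0.433  0.2808 0.01  ] rest frame -0.0851 -0.0223
endR [0.4102 0.3328 0.01  ] rest frame -0.0851 0.0344
spL1 [0.4433 0.3054 0.272 ] rest frame -0.0658 -0.004
spR1 [0.4383 0.3169 0.272 ] rest frame -0.0658 0.0086
spL2 [0.4916 0.3266 0.272 ] rest frame -0.0131 -0.004
spR2 [0.4865 0.3381 0.272 ] rest frame -0.0132 0.0086
tcp in rest 0.016108583409675407 0.0011196162438664933
[0.44996454 0.31517744 0.4098568 ] [ 0.24228212  0.10579247 -0.96442072]
```

Run:
```python
from plan import *
plan([([.5167,.3427,.086],down(113.4),0,7)])
```

```text
7 x [0.164, 0.0, 0.0008, 0.3, 0.0, 0.0, 0]
```

Emit:
{"method": "play_rows", "body": {"rows": [[[0.04, 0, 0.0008, 0.3, 0, 0, 0], [0.08, 0, 0.0008, 0.3, 0, 0, 0], [0.115, 0, 0.0008, 0.3, 0, 0, 0], [0.145, 0, 0.0008, 0.3, 0, 0, 0], [0.164, 0, 0.0008, 0.3, 0, 0, 0], [0.164, 0, 0.0008, 0.3, 0, 0, 0], [0.164, 0, 0.0008, 0.3, 0, 0, 0]]]}}

```text
time_s: 8.7
position: [0.5165, 0.3441, 0.0847]
tcp_rot: [[0.0, -0.918, -0.396], [-0.0, -0.396, 0.918], [-1.0, -0.0, -0.0]]
force: [-0.1, 0.8, -0.3]
opening: 0.159
```

Run:
```python
from plan import *
import pickle
meas()
for n in ['wrist','scene']:
    c=snap(n,n[0]+'5.png'); pickle.dump(c,open(n[0]+'5.pkl','wb'))
for n,f,x,y,w,h,s in [('scene','s5',310,200,120,115,5)]:
    im=cv2.imread(f'pics/{f}.png')[y:y+h,x:x+w]; cv2.imwrite(f'pics/{f}z.png',cv2.resize(im,None,fx=s,fy=s,interpolation=cv2.INTER_CUBIC)[:600])
```

```text
t 8.7 pos [0.5165 0.3441 0.0847] cmd [0.5167 0.3428 0.086 ] dang [ 0.06  0.   -0.  ] f [-0.1  0.8 -0.3] open 0.159 q [ 23.4  39.9  89.   -0.   51.1 -90. ]
```

View pics/w5.png

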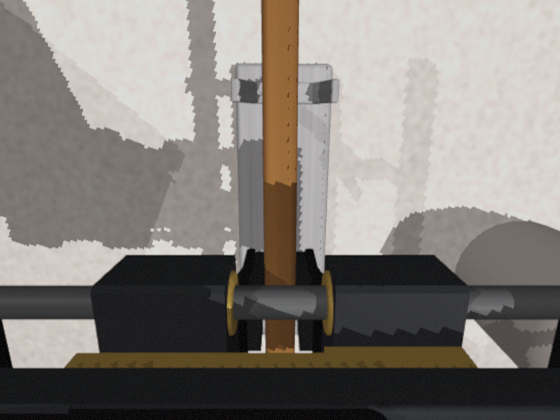

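View pics/s5z.png

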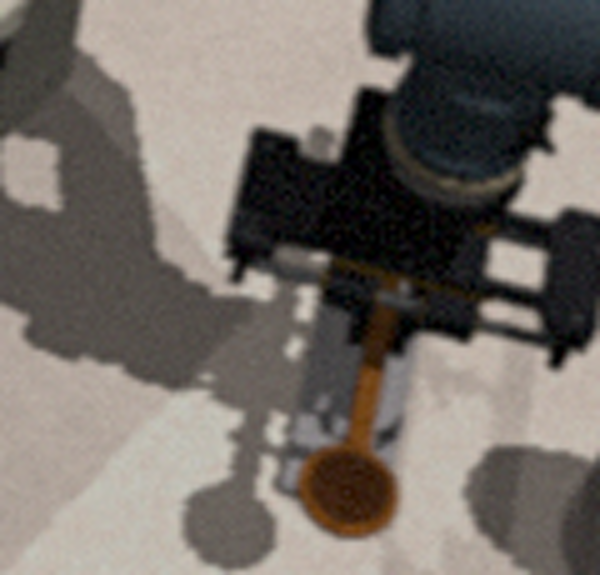

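Emit:
{"method": "play_rows", "body": {"rows": [[[0, 0, 0.0025, 0, 0, 0, 0], [0.01, 0, 0.0025, 0, 0, 0, 0], [0.02, 0, 0.0025, 0, 0, 0, 0], [0.028, 0, 0.0025, 0, 0, 0, 0], [0.034, 0, 0.0025, 0, 0, 0, 0], [0.035, 0, 0.0025, 0, 0, 0, 0], [0.035, 0, 0.0025, 0, 0, 0, 0]]]}}

```text
time_s: 9.5
position: [0.5143, 0.3468, 0.0523]
tcp_rot: [[-0.001, -0.918, -0.398], [-0.001, -0.398, 0.918], [-1.0, 0.001, -0.0]]
force: [-4.7, -3.7, 19.8]
opening: 0.158
```

Run:
```python
from plan import *
p,R=load(); p=p+R@[.035,0,.0025]; json.dump(dict(p=p.tolist(),R=R.tolist()),open(F,'w'))
meas(); snap('wrist','w6.png')
```

```text
t 9.5 pos [0.5143 0.3468 0.0523] cmd [0.5157 0.3451 0.051 ] dang [-0.03  0.02  0.06] f [-4.7 -3.7 19.8] open 0.158 q [ 23.7  42.7  89.8  -0.   47.6 -89.7]
```

View pics/w6.png

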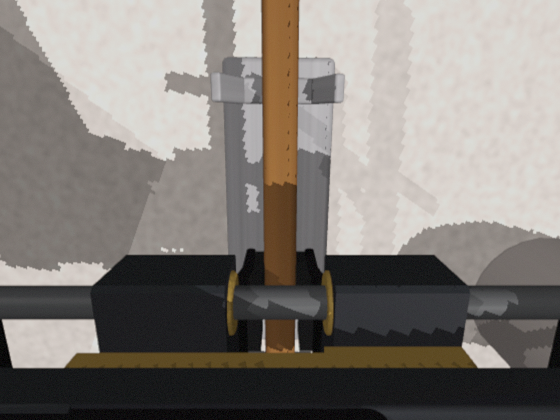

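Emit:
{"method": "play_rows", "body": {"rows": [[[-0.001, 0, 0, 0, 0, 0, 0], [-0.001, 0, 0, 0, 0, 0, 0.02], [-0.001, 0, 0, 0, 0, 0, 0.03], [-0.001, 0, 0, 0, 0, 0, 0.05], [-0.001, 0, 0, 0, 0, 0, 0.05], [-0.001, 0, 0, 0, 0, 0, 0.05], [-0.001, 0, 0, 0, 0, 0, 0.05]]]}}

```text
time_s: 10.25
position: [0.5148, 0.3469, 0.0501]
tcp_rot: [[-0.0, -0.918, -0.397], [-0.0, -0.397, 0.918], [-1.0, 0.0, 0.0]]
force: [0.5, 0.1, 1.0]
opening: 0.551
```

Emit:
{"method": "play_rows", "body": {"rows": [[[-0.01, 0, 0, 0, 0, 0, 0.05], [-0.03, 0, 0, 0, 0, 0, 0.05], [-0.07, 0, 0, 0, 0, 0, 0.05], [-0.11, 0, 0, 0, 0, 0, 0.05], [-0.16, 0, 0, 0, 0, 0, 0.05], [-0.16, 0, 0, 0, 0, 0, 0.05]]]}}

```text
time_s: 10.85
position: [0.5195, 0.3491, 0.2191]
tcp_rot: [[0.015, -0.917, -0.397], [0.007, -0.397, 0.918], [-1.0, -0.017, 0.0]]
force: [1.2, -0.6, 0.9]
opening: 0.574
```

Run:
```python
from plan import *
import pickle
p,R=load(); p=p+R@[-.161,0,0]; json.dump(dict(p=p.tolist(),R=R.tolist()),open(F,'w'))
meas()
for n in ['wrist','scene']:
    c=snap(n,n[0]+'7.png'); pickle.dump(c,open(n[0]+'7.pkl','wb'))
for n,f,x,y,w,h,s in [('scene','s7',310,200,120,115,5)]:
    im=cv2.imread(f'pics/{f}.png')[y:y+h,x:x+w]; cv2.imwrite(f'pics/{f}z.png',cv2.resize(im,None,fx=s,fy=s,interpolation=cv2.INTER_CUBIC)[:600])
```

```text
t 10.85 pos [0.5195 0.3491 0.2191] cmd [0.5157 0.3451 0.212 ] dang [-0.02 -0.   -0.96] f [ 1.2 -0.6  0.9] open 0.574 q [ 23.7  30.1  82.9   0.   66.  -89.7]
```

View pics/w7.png

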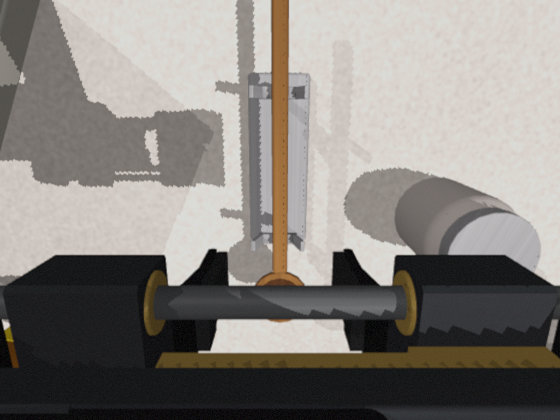

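View pics/s7z.png

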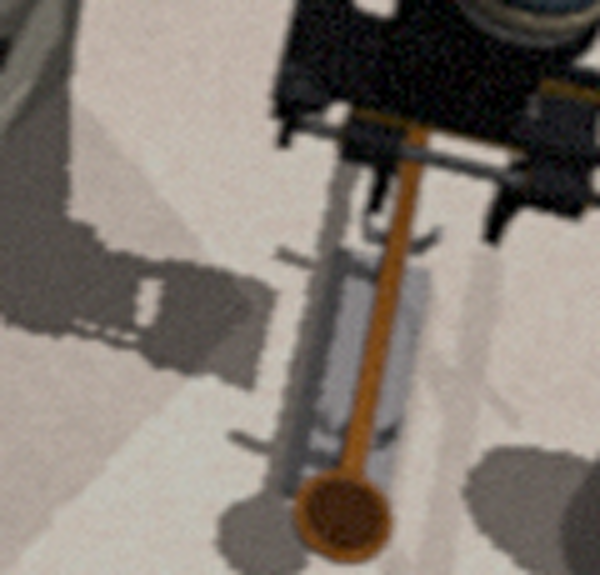

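Run:
```python
from h import *
import pickle
S=pickle.load(open('s7.pkl','rb'));W=pickle.load(open('w7.pkl','rb'))
a=np.radians(23.4); ux=np.array([np.cos(a),np.sin(a)]); uy=np.array([-ux[1],ux[0]]); o=np.array([.502,.3355])
for n,c,uv,z in [('bowl c (want .122)',S,(342/5+310,513/5+200),.068),('bowl start',S,(352/5+310,475/5+200),.068),('bowl start w',W,(280,274),.07),('fork near row',W,(279,92),.06),('fork far',W,(276,236),.06)]:
    P=atz(c,uv,z); d=P[:2]-o; print(n,P.round(4),(d@ux).round(4),(d@uy).round(4))
```

```text
bowl c (want .122) [0.6125 0.3872 0.068 ] 0.122 0.0036
bowl start [0.5904 0.379  0.068 ] 0.0984 0.0048
bowl start w [0.5867 0.3798 0.07  ] 0.0953 0.007
fork near row [0.4394 0.3149 0.06  ] -0.0656 0.0059
fork far [0.5571 0.3629 0.06  ] 0.0614 0.0033
```

Run:
```python
from fit import *
W=pickle.load(open('w1.pkl','rb'))
g=lambda u,v:np.array(((u+.5)/2.5-.5+60,(v+.5)/2.5-.5+60))
# (pixel, axis, local value, z)
L=[(g(740,5),'x',-.133,.155),(g(480,27),'x',-.133,.155),(g(240,49),'x',-.133,.155),(g(690,62),'x',-.115,.155),(g(480,80),'x',-.115,.155),(g(240,103),'x',-.115,.155),
(g(745,60),'y',.198,.155),(g(752,250),'y',.198,.155),(g(757,450),'y',.198,.155),(g(700,66),'y',.18,.155),(g(708,250),'y',.18,.155),(g(719,470),'y',.18,.155),
(g(202,60),'y',.008,.161),(g(243,300),'y',.008,.161),(g(275,480),'y',.008,.161)]
def res(p,full=False):
    R,t=fr(p[:3]); r=[]
    for uv,ax,v,z in L:
        P=atz(W,uv,z); l=R.T@(P-t); r.append((l[0] if ax=='x' else l[1])-v)
    return np.array(r)
r=least_squares(res,[.56,-.12,0]); print(r.x.round(4),np.degrees(r.x[2])); print((res(r.x)*1000).round(1))
print('fit(top/scene) resid',(res([.5645,-.1227,-.0348])*1000).round(1))
# camera err free: add z
```

```text
[ 0.5657 -0.1177 -0.0454] -2.6033158851301628
[ 0.8  0.2  0.2 -0.3 -0.6 -0.2 -2.4 -1.8 -2.  -0.1  0.2  1.   2.   1.5
  1.6]
fit(top/scene) resid [3.9 2.3 1.4 2.6 1.5 1.  3.8 3.7 2.7 6.1 5.7 5.6 8.4 7.  6.4]
```

```bash
cat > path2d.py <<'E'
import numpy as np, heapq
w,c=.079,-.093
def seg(a,b,n): return np.array(a)+np.linspace(0,1,n)[:,None]*(np.array(b)-np.array(a))
h=.17; u=np.array([np.cos(h),np.sin(h)]); v=np.array([-u[1],u[0]])
H=[u*.063+v*.01,u*.063-v*.01,-u*.068-v*.01,-u*.068+v*.01]
Bw=[(-.07,-.052),(-.07,-.002),(-.215,-.025),(-.215,-.052)]
sc=np.vstack([seg(H[0],H[1],5),seg(H[1],H[2],15),seg(H[0],H[3],15)]+[seg(Bw[i],Bw[(i+1)%4],20) for i in range(4)])
OFF=.010 # grip offset toward free end
gp=u*OFF
# finger region +-.0095.. side view: half 10, tip .010 below handle centre, body 60 above
fi=np.vstack([seg(gp+[sx*.012,-.0115],gp+[sx*.012,.0585],10) for sx in (-1,1)]+[seg(gp+[-.012,-.0115],gp+[.012,-.0115],4)])
bo=np.vstack([seg(gp+[-.0375,.0585],gp+[.0375,.0585],9),seg(gp+[-.0375,.0585],gp+[-.0375,.16],9),seg(gp+[.0375,.0585],gp+[.0375,.16],9)])
def dr(P,x0,x1,z0,z1):
    dx=np.maximum(x0-P[:,0],P[:,0]-x1); dz=np.maximum(z0-P[:,1],P[:,1]-z1)
    return np.where((dx>0)&(dz>0),np.hypot(dx,dz),np.maximum(dx,dz)).min()
def clear(th,s,z):
    R=np.array([[np.cos(th),-np.sin(th)],[np.sin(th),np.cos(th)]])
    A=sc@R.T+[s,z]; Fg=fi@R.T+[s,z]; B=bo@R.T+[s,z]
    d=[dr(np.vstack([A,Fg]),w,w+.018,-1,.155),dr(np.vstack([A,Fg,B]),-1,c,.155,.161),dr(np.vstack([A,Fg]),-1,1,-1,.05)]
    d2=B[:,1].min()-.155 if True else 1   # body vs long rims
    return min(d),d2
E
cat > p2.py <<'E'
from path2d import *
ths=np.radians(np.arange(0,81,4)); ss=np.arange(-.10,.081,.01); zs=np.arange(.102,.50,.01)
C=np.zeros((len(ths),len(ss),len(zs)))
for i,t in enumerate(ths):
    for j,s in enumerate(ss):
        for k,z in enumerate(zs):
            a,b=clear(t,s,z); C[i,j,k]=min(a,b,.03) 
j0=np.argmin(abs(ss)); start=(0,j0,0)
print('start',clear(0,0,.102),clear(0,0,.104))
C[0,j0,0]=.03;C[0,j0,1]=.03
# bottleneck + penalty : cost = step + k/(clear)
best={start:0};pr={};q=[(0,start)]
while q:
    d,n=heapq.heappop(q)
    if d>best[n]: continue
    if zs[n[2]]>.44 : break
    for di in(-1,0,1):
        for dj in(-1,0,1):
            for dk in(-1,0,1):
                m=(n[0]+di,n[1]+dj,n[2]+dk)
                if m==n or min(m)<0 or m[0]>=len(ths) or m[1]>=len(ss) or m[2]>=len(zs): continue
                cl=C[m]
                if cl<.001: continue
                e=d+np.sqrt(di*di+dj*dj+dk*dk)*(.2+ (.012/cl)**2)
                if e<best.get(m,1e9): best[m]=e;pr[m]=n;heapq.heappush(q,(e,m))
p=[n]
while p[-1]!=start: p.append(pr[p[-1]])
for n in p[::-1]: print(int(np.degrees(ths[n[0]])+.5),ss[n[1]].round(3),zs[n[2]].round(3),'clear mm',(np.array(clear(ths[n[0]],ss[n[1]],zs[n[2]]))*1000).round(1))
E
python3 p2.py
```

```text
start (np.float64(-6.938893903907228e-18), np.float64(0.007191823490669963)) (np.float64(0.001999999999999995), np.float64(0.009191823490669965))
0 -0.0 0.102 clear mm [-0.   7.2]
0 -0.0 0.112 clear mm [10.  17.2]
0 -0.01 0.122 clear mm [20.  27.2]
0 -0.01 0.132 clear mm [25.2 37.2]
4 -0.01 0.142 clear mm [22.4 45.1]
8 -0.0 0.152 clear mm [17.3 52.8]
12 0.01 0.162 clear mm [16.4 60.1]
12 0.02 0.162 clear mm [16.4 60.1]
12 0.03 0.172 clear mm [19.4 70.1]
16 0.04 0.182 clear mm [22.8 77.2]
20 0.05 0.192 clear mm [19.6 84.1]
20 0.06 0.202 clear mm [24.2 94.1]
24 0.07 0.212 clear mm [ 27.  100.7]
24 0.08 0.222 clear mm [ 29.3 110.7]
28 0.08 0.232 clear mm [ 33.7 117.2]
32 0.08 0.242 clear mm [ 31.4 123.4]
32 0.08 0.252 clear mm [ 31.4 133.4]
36 0.08 0.262 clear mm [ 34.6 139.4]
36 0.08 0.272 clear mm [ 30.9 149.4]
40 0.08 0.282 clear mm [ 38.3 155.3]
40 0.08 0.292 clear mm [ 31.7 165.3]
44 0.08 0.302 clear mm [ 41.1 171.1]
44 0.08 0.312 clear mm [ 37.2 181.1]
44 0.08 0.322 clear mm [ 35.7 191.1]
44 0.08 0.332 clear mm [ 35.9 201.1]
44 0.08 0.342 clear mm [ 38.2 211.1]
44 0.08 0.352 clear mm [ 42.8 221.1]
44 0.08 0.362 clear mm [ 49.1 231.1]
44 0.08 0.372 clear mm [ 56.  241.1]
44 0.08 0.382 clear mm [ 63.  251.1]
44 0.08 0.392 clear mm [ 69.9 261.1]
44 0.08 0.402 clear mm [ 76.9 271.1]
44 0.08 0.412 clear mm [ 84.2 281.1]
44 0.08 0.422 clear mm [ 92.1 291.1]
44 0.08 0.432 clear mm [100.3 301.1]
44 0.08 0.442 clear mm [108.8 311.1]
```

Run:
```python
from h import *
import pickle
W=pickle.load(open('w1.pkl','rb'))
g=lambda u,v:np.array(((u+.5)/2.5-.5+60,(v+.5)/2.5-.5+60))
A=atz(W,g(405,426.5),.092);B=atz(W,g(662,436),.113); M=atz(W,g(510,430.5),.102)
d=A-B; print(A,B,M,np.degrees(np.arctan2(d[1],d[0])), np.hypot(*d[:2]))
print('width',np.linalg.norm(atz(W,g(600,403),.11)-atz(W,g(600,465),.11)))
for e in(-98,-97,-96):
    e=np.radians(e);print((B[:2]+.061*np.array([np.cos(e),np.sin(e)])).round(4))
T=pickle.load(open('top0.pkl','rb'))
f=lambda u,v:(u/3.3+149.65,v/3.3+149.65)
A=atz(T,f(480,207),.092);B=atz(T,f(367,188.5),.113);d=A-B; print('top',A,B,np.degrees(np.arctan2(d[1],d[0])))
bl=[atz(T,f(*q),.1) for q in [(492,172),(484,246)]]; print('bowl back corners',bl, (bl[0]+bl[1])/2)
```

```text
[ 0.59525689 -0.07018713  0.092     ] [0.60793652 0.0443211  0.113     ] [ 0.60028222 -0.02188533  0.102     ] -96.31868960671744 0.11520810394373546
width 0.028599948689369336
[ 0.5994 -0.0161]
[ 0.6005 -0.0162]
[ 0.6016 -0.0163]
top [ 0.59185399 -0.07781914  0.092     ] [0.60835518 0.04349027 0.113     ] -97.74615277998906
bowl back corners [array([ 0.62872818, -0.09051326,  0.1       ]), array([ 0.54860445, -0.08149512,  0.1       ])] [ 0.58866631 -0.08600419  0.1       ]
```

Run:
```python
from plan import *
meas()
plan([([.535,.26,.25],down(83.4),.06,4),([.57,.1,.25],down(33.4),.06,7)])
```

```text
t 10.95 pos [0.5156 0.3473 0.2128] cmd [0.5157 0.3451 0.212 ] dang [-0.01 -0.   -0.25] f [-0.5  0.3 -0.9] open 0.575 q [ 23.7  30.5  83.4  -0.   65.9 -89.7]
4 x [-0.038, 0.0161, -0.0857, 30.0, 0.0, 0.0, 0.06]
7 x [-0.038, 0.0475, -0.2464, 80.0, 0.0, 0.0, 0.06]
```

Emit:
{"method": "play_rows", "body": {"rows": [[[-0.02, 0.004, -0.021, 7.5, 0, 0, 0.06], [-0.038, 0.008, -0.043, 15, 0, 0, 0.06], [-0.038, 0.012, -0.065, 22.5, 0, 0, 0.06], [-0.038, 0.0161, -0.0857, 30, 0, 0, 0.06], [-0.038, 0.021, -0.109, 37, 0, 0, 0.06], [-0.038, 0.025, -0.132, 44, 0, 0, 0.06], [-0.038, 0.03, -0.155, 51, 0, 0, 0.06], [-0.038, 0.0345, -0.178, 58, 0, 0, 0.06], [-0.038, 0.039, -0.201, 66, 0, 0, 0.06], [-0.038, 0.043, -0.224, 73, 0, 0, 0.06], [-0.038, 0.0475, -0.2464, 80, 0, 0, 0.06], [-0.038, 0.0475, -0.2464, 80, 0, 0, 0.06]]]}}

```text
time_s: 12.15
position: [0.5687, 0.0994, 0.2465]
tcp_rot: [[-0.004, -0.547, 0.837], [-0.001, 0.837, 0.547], [-1.0, 0.001, -0.004]]
force: [-0.9, 1.4, 0.7]
opening: 0.688
```

Run:
```python
from plan import *
meas()
plan([([.601,-.006,.25],down(-7),.06,6)])
```

```text
t 12.15 pos [0.5687 0.0994 0.2465] cmd [0.57   0.1001 0.25  ] dang [0.23 0.21 0.08] f [-0.9  1.4  0.7] open 0.688 q [ -1.1  25.1  87.4  -0.1  67.8 -34.3]
6 x [-0.0, -0.1056, -0.0325, 40.4, 0.0, 0.0, 0.06]
```

Emit:
{"method": "play_rows", "body": {"rows": [[[0, -0.02, -0.006, 8, 0, 0, 0.06], [0, -0.04, -0.012, 16, 0, 0, 0.06], [0, -0.06, -0.018, 24, 0, 0, 0.06], [0, -0.085, -0.026, 32, 0, 0, 0.06], [0, -0.1056, -0.0325, 40.4, 0, 0, 0.06], [0, -0.1056, -0.0325, 40.4, 0, 0, 0.06], [0, -0.1056, -0.0325, 40.4, 0, 0, 0.06], [0, -0.1056, -0.0325, 40.4, 0, 0, 0.06]]]}}

```text
time_s: 12.95
position: [0.5992, -0.0027, 0.2477]
tcp_rot: [[-0.002, 0.119, 0.993], [0.001, 0.993, -0.119], [-1.0, 0.001, -0.002]]
force: [0.1, 0.5, -0.6]
opening: 0.692
```

Run:
```python
from plan import *
import pickle
meas()
for n in ['wrist','top','scene']:
    c=snap(n,n[0]+'8.png'); pickle.dump(c,open(n[0]+'8.pkl','wb'))
```

```text
t 12.95 pos [ 0.5992 -0.0027  0.2477] cmd [ 0.601 -0.006  0.25 ] dang [-0.19  0.13  0.05] f [ 0.1  0.5 -0.6] open 0.692 q [-10.9  26.7  84.2   0.   69.2  -4.1]
```

View pics/w8.png

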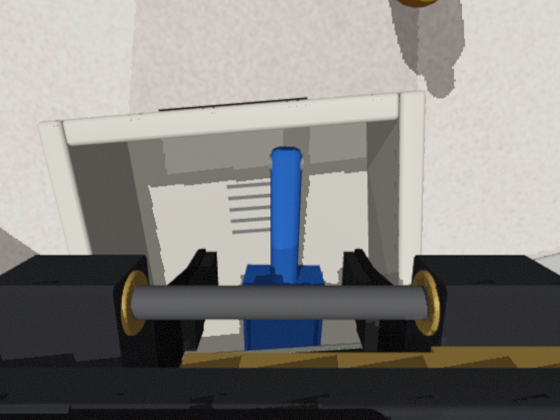

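View pics/s8.png

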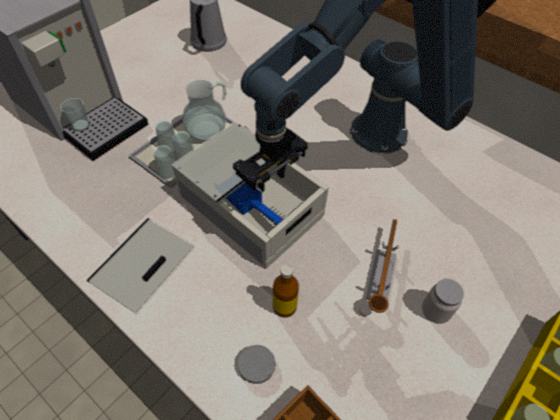

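Run:
```python
from h import *
import pickle
W=pickle.load(open('w8.pkl','rb'))
for uv,z in [((286.5,147.5),.122),((286.5,165),.115),((287,230),.105),((287,262),.098),((245,266),.1),((322,266),.1)]: print(uv,atz(W,uv,z).round(4))
# walls
from fit import fr
for n,uv,z in [('inner L corner',(69,145),.155),('outer L corner',(42,122),.155),('inner R corner',(398,118),.155),('outer R corner',(423,93),.155),('R inner',(402,250),.155)]:
    P=atz(W,uv,z); R,t=fr([.565,-.119,-.0436]); print(n,P.round(4),(R.T@(P-t)).round(4))
K,R,t=cam(W); print(proj(W,[.5992,-.0027,.2477]),proj(W,[.5992,-.0027,.1]))
```

```text
(286.5, 147.5) [0.6097 0.0448 0.122 ]
(286.5, 165) [0.6082 0.0303 0.115 ]
(287, 230) [ 0.6022 -0.0277  0.105 ]
(287, 262) [ 0.5986 -0.0606  0.098 ]
(245, 266) [ 0.56   -0.0592  0.1   ]
(322, 266) [ 0.6301 -0.0674  0.1   ]
inner L corner [0.461 0.067 0.155] [-0.112   0.1813  0.155 ]
outer L corner [0.4469 0.0841 0.155 ] [-0.1268  0.1978  0.155 ]
inner R corner [0.6864 0.0584 0.155 ] [0.1136 0.1825 0.155 ]
outer R corner [0.7034 0.0725 0.155 ] [0.1299 0.1973 0.155 ]
R inner [ 0.6863 -0.0371  0.155 ] [0.1176 0.0871 0.155 ]
[[279.93647362 272.47257865]] [[280.24539193 201.4860053 ]]
```

Run:
```python
from plan import *
plan([([.6055,-.0085,.16],down(-6),.06,6),([.6055,-.0085,.097],down(-6),.06,6)])
```

```text
6 x [0.09, -0.0019, 0.0048, -1.0, 0.0, 0.0, 0.06]
6 x [0.153, -0.0019, 0.0048, -1.0, 0.0, 0.0, 0.06]
```

Emit:
{"method": "play_rows", "body": {"rows": [[[0.03, -0.0019, 0.0048, -1, 0, 0, 0.06], [0.06, -0.0019, 0.0048, -1, 0, 0, 0.06], [0.09, -0.0019, 0.0048, -1, 0, 0, 0.06], [0.11, -0.0019, 0.0048, -1, 0, 0, 0.06], [0.125, -0.0019, 0.0048, -1, 0, 0, 0.06], [0.14, -0.0019, 0.0048, -1, 0, 0, 0.06], [0.148, -0.0019, 0.0048, -1, 0, 0, 0.06], [0.153, -0.0019, 0.0048, -1, 0, 0, 0.06], [0.153, -0.0019, 0.0048, -1, 0, 0, 0.06], [0.153, -0.0019, 0.0048, -1, 0, 0, 0.06]]]}}

```text
time_s: 14.1
position: [0.6052, -0.0065, 0.096]
tcp_rot: [[0.001, 0.104, 0.995], [-0.0, 0.995, -0.104], [-1.0, -0.0, 0.001]]
force: [-0.1, -0.7, 0.3]
opening: 0.687
```

Run:
```python
from plan import *
import pickle
meas()
for n in ['wrist','scene']:
    c=snap(n,n[0]+'9.png'); pickle.dump(c,open(n[0]+'9.pkl','wb'))
im=cv2.imread('pics/s9.png')[110:270,170:340]; cv2.imwrite('pics/s9z.png',cv2.resize(im,None,fx=3.7,fy=3.7,interpolation=cv2.INTER_CUBIC))
```

```text
t 14.1 pos [ 0.6052 -0.0065  0.096 ] cmd [ 0.6055 -0.0085  0.097 ] dang [-0.02 -0.06 -0.01] f [-0.1 -0.7  0.3] open 0.687 q [-11.2  38.1  91.   -0.   50.8  -5.2]
```

View pics/w9.png

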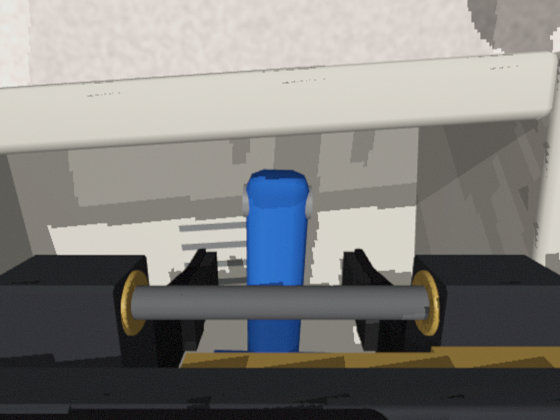

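View pics/s9z.png

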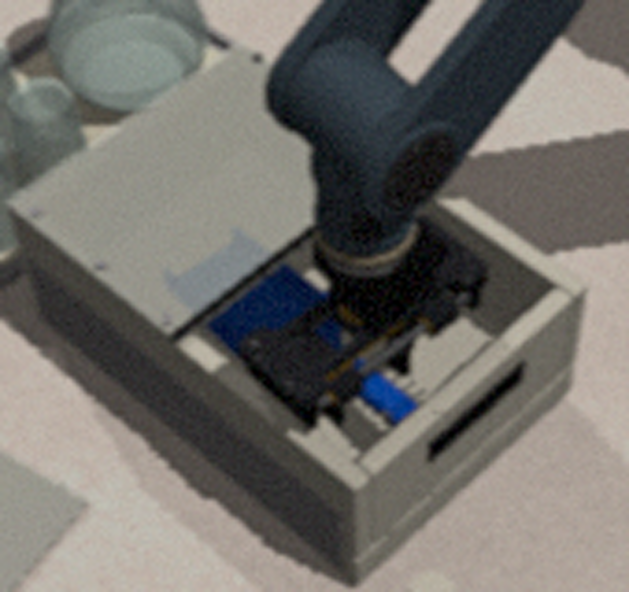

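Emit:
{"method": "play_rows", "body": {"rows": [[[0.001, 0, -0.002, 0, 0, 0, 0.06], [0.002, 0, -0.002, 0, 0, 0, 0.06], [0.002, 0, -0.002, 0, 0, 0, 0.04], [0.002, 0, -0.002, 0, 0, 0, 0.03], [0.002, 0, -0.002, 0, 0, 0, 0], [0.002, 0, -0.002, 0, 0, 0, 0], [0.002, 0, -0.002, 0, 0, 0, 0], [0.002, 0, -0.002, 0, 0, 0, 0], [0.002, 0, -0.002, 0, 0, 0, 0], [0.002, 0, -0.002, 0, 0, 0, 0]]]}}

```text
time_s: 15.2
position: [0.6027, -0.0064, 0.0934]
tcp_rot: [[-0.0, 0.104, 0.995], [-0.0, 0.995, -0.104], [-1.0, -0.0, -0.0]]
force: [1.1, -0.7, -0.2]
opening: 0.298
```

Run:
```python
from plan import *
p,R=load(); p=p+R@[.002,0,-.002]; json.dump(dict(p=p.tolist(),R=R.tolist()),open(F,'w'))
meas()
```

```text
t 15.2 pos [ 0.6027 -0.0064  0.0934] cmd [ 0.6035 -0.0083  0.095 ] dang [-0.01  0.   -0.  ] f [ 1.1 -0.7 -0.2] open 0.298 q [-11.2  38.2  91.4  -0.   50.4  -5.2]
```

```bash
cat > rows.py <<'E'
import numpy as np
def rows(pts,ref):
    o=np.array([.0098,-.0086]); f=lambda th,s,z:np.array([s,z])+np.array([[np.cos(th),-np.sin(th)],[np.sin(th),np.cos(th)]])@o
    # ref=(th,s,z) at call start
    t0=np.radians(ref[0]); a=f(t0,*ref[1:])
    for t,s,z in pts:
        d=f(np.radians(t),s,z)-a
        # tool axes at start: y_tool=(cos t0,sin t0) ; x_tool=(sin t0,-cos t0)
        print([round(d@[np.sin(t0),-np.cos(t0)],4),round(d@[np.cos(t0),np.sin(t0)],4),0,0,0,round(t-ref[0],1),0])
E
python3 -c "
from rows import *
rows([(0,0,.107),(0,-.003,.114),(0,-.007,.121),(0,-.01,.128),(0,-.01,.132),(0,-.01,.132)],(0,0,.102))"
```

```text
[np.float64(-0.005), np.float64(0.0), 0, 0, 0, 0, 0]
[np.float64(-0.012), np.float64(-0.003), 0, 0, 0, 0, 0]
[np.float64(-0.019), np.float64(-0.007), 0, 0, 0, 0, 0]
[np.float64(-0.026), np.float64(-0.01), 0, 0, 0, 0, 0]
[np.float64(-0.03), np.float64(-0.01), 0, 0, 0, 0, 0]
[np.float64(-0.03), np.float64(-0.01), 0, 0, 0, 0, 0]
```

Emit:
{"method": "play_rows", "body": {"rows": [[[-0.005, 0, 0, 0, 0, 0, 0], [-0.012, -0.003, 0, 0, 0, 0, 0], [-0.019, -0.007, 0, 0, 0, 0, 0], [-0.026, -0.01, 0, 0, 0, 0, 0], [-0.03, -0.01, 0, 0, 0, 0, 0], [-0.03, -0.01, 0, 0, 0, 0, 0], [-0.03, -0.01, 0, 0, 0, 0, 0]]]}}

```text
time_s: 15.9
position: [0.6016, -0.0163, 0.1236]
tcp_rot: [[0.0, 0.105, 0.995], [0.0, 0.995, -0.105], [-1.0, 0.0, 0.0]]
force: [0.2, 0.4, -2.2]
opening: 0.292
```

Run:
```python
from plan import *
import pickle
p,R=load(); p=p+R@[-.03,-.01,0]; json.dump(dict(p=p.tolist(),R=R.tolist()),open(F,'w'))
meas()
for n in ['wrist','scene']:
    c=snap(n,n[0]+'10.png'); pickle.dump(c,open(n[0]+'10.pkl','wb'))
im=cv2.imread('pics/s10.png')[110:270,170:340]; cv2.imwrite('pics/s10z.png',cv2.resize(im,None,fx=3.7,fy=3.7,interpolation=cv2.INTER_CUBIC))
```

```text
t 15.9 pos [ 0.6016 -0.0163  0.1236] cmd [ 0.6025 -0.0182  0.125 ] dang [-0.   -0.01  0.01] f [ 0.2  0.4 -2.2] open 0.292 q [-12.2  35.6  90.5   0.   53.9  -6.2]
```

View pics/w10.png

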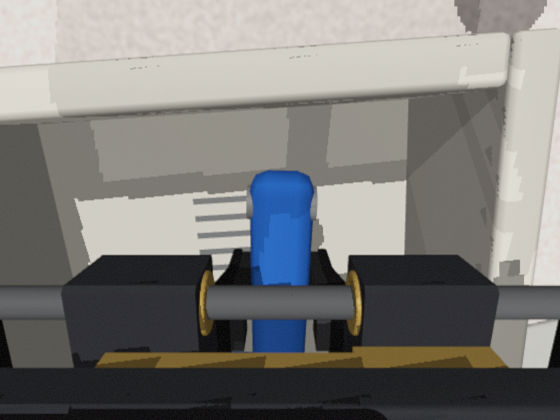

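View pics/s10z.png

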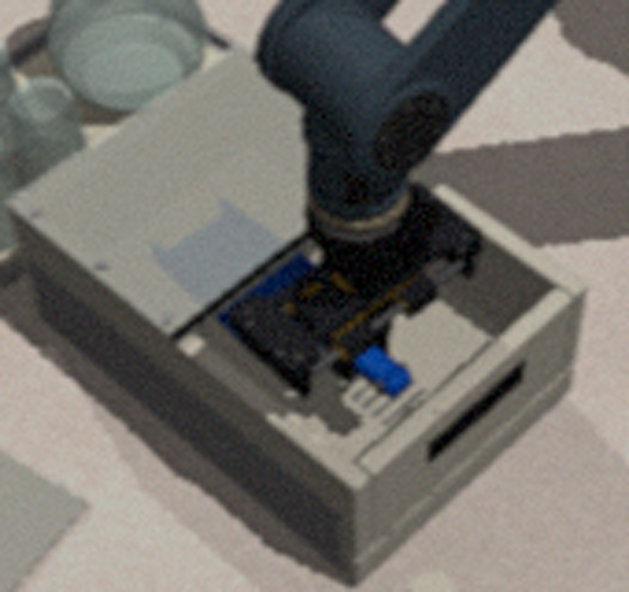

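```bash
python3 -c "
from rows import *
rows([(2,-.01,.137),(4,-.01,.142),(6,-.005,.147),(8,0,.152),(10,.005,.157),(12,.01,.162),(12,.02,.165),(13,.03,.173),(16,.04,.182),(18.5,.05,.191),(18.5,.05,.191),(18.5,.05,.191)],(0,-.01,.132))"
```

```text
[np.float64(-0.0053), np.float64(0.0003), 0, 0, 0, 2, 0]
[np.float64(-0.0107), np.float64(0.0006), 0, 0, 0, 4, 0]
[np.float64(-0.0161), np.float64(0.0058), 0, 0, 0, 6, 0]
[np.float64(-0.0214), np.float64(0.0111), 0, 0, 0, 8, 0]
[np.float64(-0.0268), np.float64(0.0163), 0, 0, 0, 10, 0]
[np.float64(-0.0322), np.float64(0.0216), 0, 0, 0, 12, 0]
[np.float64(-0.0352), np.float64(0.0316), 0, 0, 0, 12, 0]
[np.float64(-0.0434), np.float64(0.0417), 0, 0, 0, 13, 0]
[np.float64(-0.053), np.float64(0.052), 0, 0, 0, 16, 0]
[np.float64(-0.0626), np.float64(0.0622), 0, 0, 0, 18.5, 0]
[np.float64(-0.0626), np.float64(0.0622), 0, 0, 0, 18.5, 0]
[np.float64(-0.0626), np.float64(0.0622), 0, 0, 0, 18.5, 0]
```

Emit:
{"method": "play_rows", "body": {"rows": [[[-0.0053, 0.0003, 0, 0, 0, 2, 0], [-0.0107, 0.0006, 0, 0, 0, 4, 0], [-0.0161, 0.0058, 0, 0, 0, 6, 0], [-0.0214, 0.0111, 0, 0, 0, 8, 0], [-0.0268, 0.0163, 0, 0, 0, 10, 0], [-0.0322, 0.0216, 0, 0, 0, 12, 0], [-0.0352, 0.0316, 0, 0, 0, 12, 0], [-0.0434, 0.0417, 0, 0, 0, 13, 0], [-0.053, 0.052, 0, 0, 0, 16, 0], [-0.0626, 0.0622, 0, 0, 0, 18.5, 0], [-0.0626, 0.0622, 0, 0, 0, 18.5, 0], [-0.0626, 0.0622, 0, 0, 0, 18.5, 0]]]}}

```text
time_s: 17.2
position: [0.608, 0.0459, 0.186]
tcp_rot: [[0.033, 0.098, 0.995], [0.314, 0.944, -0.103], [-0.949, 0.316, 0.0]]
force: [0.2, -0.3, -1.5]
opening: 0.299
```

Run:
```python
from plan import *
import pickle
p,R=load(); p=p+R@[-.0626,.0622,0]; R=R@Ro.from_rotvec([0,0,18.5],degrees=True).as_matrix(); json.dump(dict(p=p.tolist(),R=R.tolist()),open(F,'w'))
meas()
for n in ['wrist','scene']:
    c=snap(n,n[0]+'11.png'); pickle.dump(c,open(n[0]+'11.pkl','wb'))
im=cv2.imread('pics/s11.png')[110:270,170:340]; cv2.imwrite('pics/s11z.png',cv2.resize(im,None,fx=3.7,fy=3.7,interpolation=cv2.INTER_CUBIC))
```

```text
t 17.2 pos [0.608  0.0459 0.186 ] cmd [0.609  0.0437 0.1876] dang [-0.06  0.01 -0.08] f [ 0.2 -0.3 -1.5] open 0.299 q [-15.5  31.9  88.7  20.3  64.  -19.2]
```

View pics/w11.png

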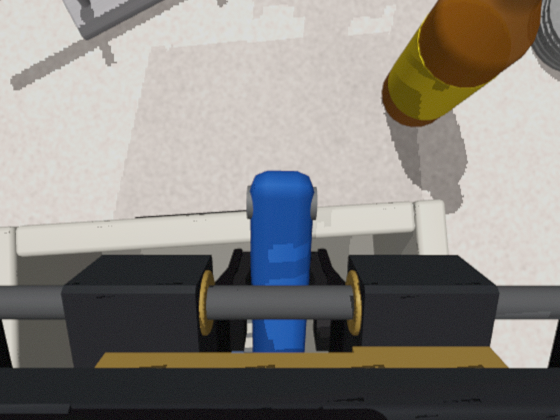

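View pics/s11z.png

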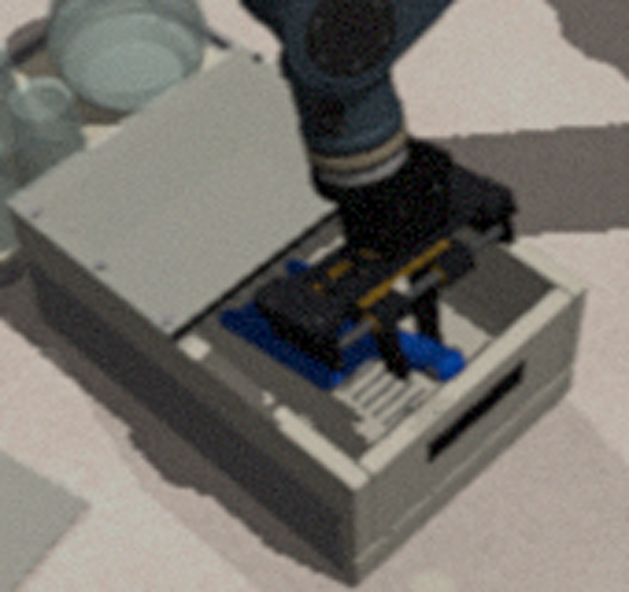

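```bash
python3 -c "
from rows import *
rows([(20,.06,.200),(23,.07,.211),(25,.08,.222),(28,.08,.232),(32,.08,.244),(35,.08,.257),(38,.08,.270),(41,.08,.285),(44,.08,.302),(44,.08,.32),(44,.08,.32),(44,.08,.32)],(18.5,.05,.191))"
```

```text
[np.float64(-0.0056), np.float64(0.0126), 0, 0, 0, 1.5, 0]
[np.float64(-0.0134), np.float64(0.026), 0, 0, 0, 4.5, 0]
[np.float64(-0.021), np.float64(0.0392), 0, 0, 0, 6.5, 0]
[np.float64(-0.0311), np.float64(0.0427), 0, 0, 0, 9.5, 0]
[np.float64(-0.0433), np.float64(0.047), 0, 0, 0, 13.5, 0]
[np.float64(-0.0562), np.float64(0.0514), 0, 0, 0, 16.5, 0]
[np.float64(-0.0692), np.float64(0.0558), 0, 0, 0, 19.5, 0]
[np.float64(-0.084), np.float64(0.0608), 0, 0, 0, 22.5, 0]
[np.float64(-0.1008), np.float64(0.0664), 0, 0, 0, 25.5, 0]
[np.float64(-0.1179), np.float64(0.0721), 0, 0, 0, 25.5, 0]
[np.float64(-0.1179), np.float64(0.0721), 0, 0, 0, 25.5, 0]
[np.float64(-0.1179), np.float64(0.0721), 0, 0, 0, 25.5, 0]
```

Emit:
{"method": "play_rows", "body": {"rows": [[[-0.0056, 0.0126, 0, 0, 0, 1.5, 0], [-0.0134, 0.026, 0, 0, 0, 4.5, 0], [-0.021, 0.0392, 0, 0, 0, 6.5, 0], [-0.0311, 0.0427, 0, 0, 0, 9.5, 0], [-0.0433, 0.047, 0, 0, 0, 13.5, 0], [-0.0562, 0.0514, 0, 0, 0, 16.5, 0], [-0.0692, 0.0558, 0, 0, 0, 19.5, 0], [-0.084, 0.0608, 0, 0, 0, 22.5, 0], [-0.1008, 0.0664, 0, 0, 0, 25.5, 0], [-0.1179, 0.0721, 0, 0, 0, 25.5, 0], [-0.1179, 0.0721, 0, 0, 0, 25.5, 0], [-0.1179, 0.0721, 0, 0, 0, 25.5, 0]]]}}

```text
time_s: 18.5
position: [0.6115, 0.0766, 0.3213]
tcp_rot: [[0.073, 0.074, 0.995], [0.69, 0.717, -0.104], [-0.72, 0.693, 0.002]]
force: [-0.2, 0.2, -2.2]
opening: 0.297
```

```bash
python3 - <<'E'
from plan import *
import pickle
p,R=load(); p=p+R@[-.1179,.0721,0]; R=R@Ro.from_rotvec([0,0,25.5],degrees=True).as_matrix(); json.dump(dict(p=p.tolist(),R=R.tolist()),open(F,'w'))
meas()
for n in ['scene']:
    c=snap(n,n[0]+'12.png'); pickle.dump(c,open(n[0]+'12.pkl','wb'))
im=cv2.imread('pics/s12.png')[80:280,160:340]; cv2.imwrite('pics/s12z.png',cv2.resize(im,None,fx=3,fy=3,interpolation=cv2.INTER_CUBIC))
E
python3 -c "
from rows import *
rows([(44,.08,.35),(44,.08,.39),(44,.08,.43),(44,.08,.46)],(44,.08,.32))"
```

```text
t 18.5 pos [0.6115 0.0766 0.3213] cmd [0.6122 0.0744 0.3223] dang [-0.1  -0.04 -0.09] f [-0.2  0.2 -2.2] open 0.297 q [-23.4  27.8  84.3  41.6  85.4 -27.6]
[np.float64(-0.0216), np.float64(0.0208), 0, 0, 0, 0, 0]
[np.float64(-0.0504), np.float64(0.0486), 0, 0, 0, 0, 0]
[np.float64(-0.0791), np.float64(0.0764), 0, 0, 0, 0, 0]
[np.float64(-0.1007), np.float64(0.0973), 0, 0, 0, 0, 0]
```

View pics/s12z.png

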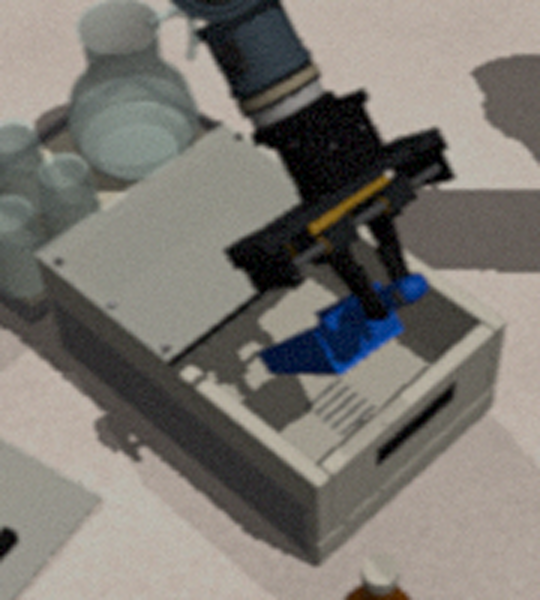

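Emit:
{"method": "play_rows", "body": {"rows": [[[-0.011, 0.0105, 0, 0, 0, 0, 0], [-0.0216, 0.0208, 0, 0, 0, 0, 0], [-0.036, 0.0348, 0, 0, 0, 0, 0], [-0.0504, 0.0486, 0, 0, 0, 0, 0], [-0.065, 0.0625, 0, 0, 0, 0, 0], [-0.0791, 0.0764, 0, 0, 0, 0, 0], [-0.092, 0.089, 0, 0, 0, 0, 0], [-0.1007, 0.0973, 0, 0, 0, 0, 0], [-0.1007, 0.0973, 0, 0, 0, 0, 0], [-0.1007, 0.0973, 0, 0, 0, 0, 0], [-0.1007, 0.0973, 0, 0, 0, 0, 0], [-0.1007, 0.0973, 0, 0, 0, 0, 0]]]}}

```text
time_s: 19.75
position: [0.6111, 0.0764, 0.4596]
tcp_rot: [[0.071, 0.077, 0.995], [0.691, 0.715, -0.105], [-0.719, 0.695, -0.002]]
force: [0.8, 0.5, -1.1]
opening: 0.299
```

Emit:
{"method": "play_rows", "body": {"rows": [[[0, 0, 0, 0, 0, 0, 0], [0, 0, 0, 0, 0, 0, 0], [0, 0, 0, 0, 0, 0, 0], [0, 0, 0, 0, 0, 0, 0], [0, 0, 0, 0, 0, 0, 0], [0, 0, 0, 0, 0, 0, 0]]]}}

```text
time_s: 20.35
position: [0.6114, 0.0764, 0.4608]
tcp_rot: [[0.073, 0.075, 0.995], [0.691, 0.715, -0.104], [-0.719, 0.695, 0.0]]
force: [0.4, 0.0, -1.8]
opening: 0.293
```

Run:
```python
from plan import *
import pickle
p,R=load(); p=p+R@[-.1007,.0973,0]; json.dump(dict(p=p.tolist(),R=R.tolist()),open(F,'w'))
meas(); print(read_state()['qvel'].round(2))
s=read_state()
for n in ['scene','top','wrist']:
    c=snap(n,n[0]+'13.png'); pickle.dump(c,open(n[0]+'13.pkl','wb'))
    if n!='wrist':
        P=s['position']; Rt=s['tcp_rot']
        # tip in tool: s offset -.215-.0098 along y, z: -.052+.0086 => x = +.0434
        tip=P+Rt@[.0434,-.2248,0]; end=P+Rt@[-.0086-.0105,.0522,0]
        print(n,'tip pred',tip.round(3),proj(c,tip).round(1),'end',proj(c,end).round(1))
```

```text
t 20.35 pos [0.6114 0.0764 0.4608] cmd [0.6122 0.0745 0.4623] dang [-0.01  0.   -0.  ] f [ 0.4  0.  -1.8] open 0.293 q [-23.5  21.1  73.1  42.1  99.  -15.6]
[ 0.05 -0.03 -0.03  0.1  -0.09 -0.11]
scene tip pred [ 0.598 -0.054  0.273] [[257.4 165.5]] end [[303.4 131. ]]
top tip pred [ 0.598 -0.054  0.273] [[290.6 202.4]] end [[238.4 182.5]]
```

View pics/s13.png

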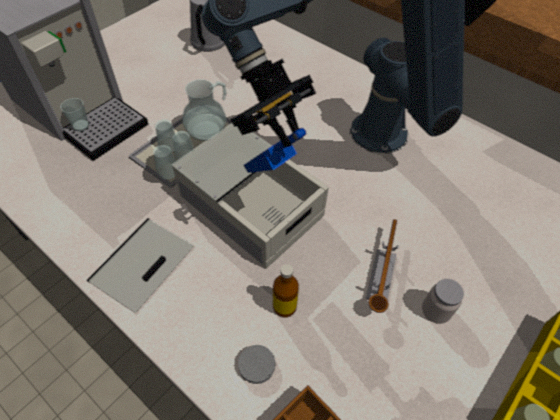

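View pics/t13.png

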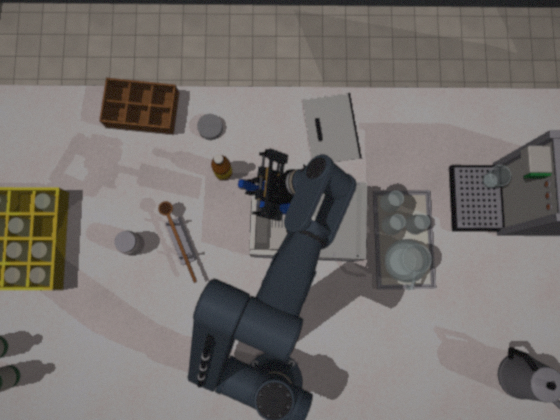

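```bash
python3 -c "
from rig import *
print(hand_in())"
```

```text
the job is handed in; nothing more can be done
None
```

The job is handed in. The spoon is in the rest, and the scoop is out of the bin, held still above it. It took about 20 s of the 58 s.

- **Spoon:** I gripped it near its balance point and lowered it into both forks. The wrist force was about 20 N as it touched down. I let go and checked in the wrist and scene pictures: it lies in both forks, with the bowl centre 122 mm from the rest's centre, as it should be. I measured the rest's sideways position 3–5 mm differently between cameras, so I centred it with the wrist camera just above the forks.
- **Scoop:** I gripped it by the handle about 10 mm towards the free end, and the opening read 26 mm, the handle's width. I raised it, tipped it 44° handle-up and drew it out at a slant through the open half. The force readings I took after each stage were no more than its own weight (about 2 N), so nothing suggested it touched the bin or cover. My estimates of the bin's position differed by about 5 mm between cameras; the planned clearance was at least 16 mm once it was off the floor.
- **At the end:** The arm was still and the scoop had not slipped in the gripper. Its lowest point should be at about 0.273 m, roughly 110 mm above the cover. I worked that out from the arm's position, and it agrees with the scene picture. In the last pictures the carafe, tumblers, bottle and jar look where they were.

No check failed; the camera differences above were the only disagreements.

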